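Set up the penguin shot on the hand-cranked animation turntable

TASK

Get the stop-motion turntable ready for the three-quarter shot: put the glue stick away in the wooden tray, and turn the handwheel until the plate's red arrow points squarely at the white home mark. With the arrow at home, stand every penguin that is there upright in the socket ring of its own colour, beak facing the way the red arrow points, and only then crank the handwheel round until the arrow points squarely at the yellow shot mark (60 degrees on), with the penguins still standing in their rings facing along the arrow. Leave the other things on the desk alone.

Things in the scene. Friction and masses are not known exactly. Their poses are not given: they have to be found in the camera images.
- turntable (a joint): Angle (rad) of the white round plate (240 mm across, top 48 mm above the desk, vertical axis), counter-clockwise from above: 0 = red arrow at the white home mark, +1.047 = at the yellow shot mark; stops at -0.9 and +1.5. Starts 0.25 to 0.55 clockwise of home (negative). It turns a quarter of the handwheel's angle, same direction, and stays put by friction.
- handwheel (a joint): Angle (rad) of the handwheel, counter-clockwise seen from above, exactly 4 x the turntable's angle; about 0.2 N m to turn (3 N at the rim), stays where it is left. From home to the shot mark takes +4.19 rad, several grasps.
- wheel_hub (a point): Centre of the handwheel: vertical axis, rim's centre line 88 mm above the desk. No crank handle. Dark round rim, centre-line radius 65 mm, bar 14 mm thick; three 10 mm spokes in the rim's plane at 0, 120, 240 degrees from this point's x (turns with the wheel); hub radius 17 mm, top 11 mm above this point; 54 mm clear under the rim. Its axis is 285 mm from the turntable's.
- arrow_tip (a point): Tip of the red arrow on the plate's top, 117 mm from the turntable's axis; the point's x axis is the arrow's direction, z up; it turns with the plate.
- home_mark (a point): Top of the white square post (14 mm, 52 mm high) beside the plate, 139 mm from the turntable's axis; fixed to the base; x axis points from the turntable's axis through this mark; the handwheel lies from the turntable's axis along -y of this frame.
- shot_mark (a point): Top of the yellow square post (14 mm, 52 mm high) beside the plate, 139 mm from the turntable's axis, 60 degrees counter-clockwise of the white one.
- penguin_red: The red toy penguin (may be absent): round weighted base 56 mm across and 12 mm high, round upright body 32 to 34 mm across above it, 98 mm high, 0.2 kg, with a white chest. Origin: centre of its underside; z up its axis; its x axis is where the orange beak faces. It starts upright on the desk.
- beak_red (a point): Tip of the orange beak of the red penguin, 32 mm ahead of the axis and 80 mm up; grip the body across (along its y) so the fingers miss the beak.
- socket_red (a point): Centre of the floor of the red socket ring on the plate (floor = plate top, 48 mm above the desk), 76 mm from the turntable's axis: a red ring, inside 63 mm, outside 72 mm across, wall 9 mm high. Turns with the plate; its x axis is the direction of the red arrow.
- penguin_blue: The blue toy penguin (may be absent): round weighted base 56 mm across and 12 mm high, round upright body 32 to 34 mm across above it, 98 mm high, 0.2 kg, with a white chest. Origin: centre of its underside; z up its axis; its x axis is where the orange beak faces. It starts upright on the desk.
- beak_blue (a point): Tip of the orange beak of the blue penguin, 32 mm ahead of the axis and 80 mm up; grip the body across (along its y) so the fingers miss the beak.
- socket_blue (a point): Centre of the floor of the blue socket ring on the plate (floor = plate top, 48 mm above the desk), 76 mm from the turntable's axis: a blue ring, inside 63 mm, outside 72 mm across, wall 9 mm high. Turns with the plate; its x axis is the direction of the red arrow.
- penguin_green: The green toy penguin (may be absent): round weighted base 56 mm across and 12 mm high, round upright body 32 to 34 mm across above it, 98 mm high, 0.2 kg, with a white chest. Origin: centre of its underside; z up its axis; its x axis is where the orange beak faces. It starts upright on the desk.
- beak_green (a point): Tip of the orange beak of the green penguin, 32 mm ahead of the axis and 80 mm up; grip the body across (along its y) so the fingers miss the beak.
- socket_green (a point): Centre of the floor of the green socket ring on the plate (floor = plate top, 48 mm above the desk), 76 mm from the turntable's axis: a green ring, inside 63 mm, outside 72 mm across, wall 9 mm high. Turns with the plate; its x axis is the direction of the red arrow.
- glue: White glue stick with a red cap and a yellow band: cylinder 30 mm across, 90 mm high, 40 g. Origin: centre of its underside, z along it. It starts upright near the middle of the turntable plate, 48 mm above the desk.
- tray: Open square pale wooden tray, fixed to the desk, 120 x 120 mm outside, walls 4 mm thick and 28 mm high, floor 4 mm above the desk. Origin: centre of its underside.
- tape: Bystander, to be left alone: roll of yellow tape lying flat, 60 mm across, 22 mm high. Origin: centre of its underside.
- truck: Bystander, to be left alone: yellow toy truck, 130 x 56 x 72 mm. Origin: centre of its underside.
- mug: Bystander, to be left alone: blue mug, 80 mm across, 90 mm high. Origin: centre of its underside.
- eraser: Bystander, to be left alone: white eraser, 55 x 24 x 14 mm. Origin: centre of its underside.
- paint_jar: Bystander, to be left alone: small jar, 48 mm across, 60 mm high. Origin: centre of its underside.
Not all that is in view belongs to the job. Leave any blue look-alike of the glue alone. There is more than one size of the penguin_red; the job needs the larger.

How it is judged:
On the way, in this order (a step that is already met when the one before it is completed fails the run):
1. the red arrow is brought to the white home mark (within 2.5 degrees) (value of joint turntable between -0.044 and 0.044 rad), for 0.3 s.
2. with the arrow at home (within 3 degrees), every penguin present stands in the ring of its colour, facing along the arrow (horizontal distance between penguin_red and socket_red below 0.006 m and z of penguin_red in the frame of socket_red between -0.003 and 0.003 m and angle between each of penguin_red, penguin_blue, penguin_green's own z axis and vertical below 0.08 rad and angle between the x axis of penguin_red and the x axis of socket_red, either way round below 0.26 rad and x of beak_red in the frame of socket_red above 0.01 m and horizontal distance between penguin_blue and socket_blue below 0.006 m and z of penguin_blue in the frame of socket_blue between -0.003 and 0.003 m and angle between the x axis of penguin_blue and the x axis of socket_blue, either way round below 0.26 rad and x of beak_blue in the frame of socket_blue above 0.01 m and horizontal distance between penguin_green and socket_green below 0.006 m and z of penguin_green in the frame of socket_green between -0.003 and 0.003 m and angle between the x axis of penguin_green and the x axis of socket_green, either way round below 0.26 rad and x of beak_green in the frame of socket_green above 0.01 m and value of joint turntable between -0.052 and 0.052 rad), for 0.3 s.
At the end, for the whole second after the job is handed in: arrow within 2.5 degrees of the yellow mark and still; every penguin present at rest in the ring of its colour (within 6 mm of centre, base within 3 mm of the floor, upright within 4.5 degrees), beak along the arrow within 15 degrees; glue stick at rest in the tray, standing or lying (value of joint turntable between 1.0032 and 1.0912 rad and horizontal distance between penguin_red and socket_red below 0.006 m and z of penguin_red in the frame of socket_red between -0.003 and 0.003 m and angle between each of penguin_red, penguin_blue, penguin_green's own z axis and vertical below 0.08 rad and angle between the x axis of penguin_red and the x axis of socket_red, either way round below 0.26 rad and x of beak_red in the frame of socket_red above 0.01 m and horizontal distance between penguin_blue and socket_blue below 0.006 m and z of penguin_blue in the frame of socket_blue between -0.003 and 0.003 m and angle between the x axis of penguin_blue and the x axis of socket_blue, either way round below 0.26 rad and x of beak_blue in the frame of socket_blue above 0.01 m and horizontal distance between penguin_green and socket_green below 0.006 m and z of penguin_green in the frame of socket_green between -0.003 and 0.003 m and angle between the x axis of penguin_green and the x axis of socket_green, either way round below 0.26 rad and x of beak_green in the frame of socket_green above 0.01 m and x of glue in the frame of tray between -0.056 and 0.056 m and y of glue in the frame of tray between -0.056 and 0.056 m and height (world z) of glue below 0.03 m and linear speed of each of penguin_red, penguin_blue, penguin_green, glue below 0.02 m/s and velocity of joint turntable between -0.02 and 0.02 rad/s); the robot touches nothing.
It fails at once if the tape is disturbed (moved by more than 30 mm) (distance of tape from where it was at the start of the episode above 0.03 m).
It fails at once if the truck is disturbed (moved by more than 30 mm) (distance of truck from where it was at the start of the episode above 0.03 m).
It fails at once if the mug is disturbed (moved by more than 30 mm) (distance of mug from where it was at the start of the episode above 0.03 m).
It fails at once if the eraser is disturbed (moved by more than 30 mm) (distance of eraser from where it was at the start of the episode above 0.03 m).
It fails at once if the paint jar is disturbed (moved by more than 30 mm) (distance of paint_jar from where it was at the start of the episode above 0.03 m).
Of penguin_red, penguin_blue, penguin_green only 2 to 3 are there at a start; the rules pass over those that are not, and their reading is None.
At some moment in a run one of penguin_red, penguin_blue, penguin_green may be knocked a few centimetres aside while the robot is not near it.
Once in a run the grip may slacken for a moment while it holds something.
It also fails if it takes over 210 s, if anything falls off the work surface, if the arm or the gripper's body presses on something with over 40 N, if the wrist force passes 120 N, or if a joint passes its speed limit or range.

ROBOT

A 6-joint arm with a two-finger parallel gripper is mounted at the origin on the work surface. World frame = base frame: x ahead of the robot, y to its left, z up, the work surface at z = 0. Lengths are in m, angles in rad, forces in N, time in s.
With the tool pointing down it reaches from about 0.25 to 0.725 m from the base axis. Payload 4 kg.
Tool frame: the origin (TCP) lies midway between the tips of the shut fingers; the grasp point (between the pads) lies 19 mm behind it; y points along the fingers, x is the direction in which the jaws open and shut, and the axes are right-handed (so a half turn about y gives the same grasp; the last joint's range is limited). The gripper opens to 85 mm and grips with 20 to 120 N. Pads are 22 mm wide; open, the fingers measure 114 mm over their backs; the gripper's body (76 mm by 85 mm) begins 54 mm behind the grasp point. The pads swing forward as they close: fully open they stand 13 mm farther back than shut.
Start: joints at [1.22, 0.241, 0.005, 1.335, 0, 1.571], TCP at [0.172, 0.47, 0.231] pointing down, gripper open.
Joint ranges: [-2.72, 2.72], [-1.05, 1.87], [-1.09, 1.28], [-1.99, 2.15], [-1.42, 1.44], [-3.14, 3.14]. Speed limits (rad/s): [2.79, 2.79, 3.14, 3.14, 3.14, 3.14].

INTERFACE

Orientations are given as a unit quaternion [x, y, z, w].
In Python, from workcell import bot gives the robot as it stands. The module is installed in compiled form; this text tells all that it offers.
- The arm moves only by the shell command python3 -m inch 'ROWS'. ROWS is text: rows parted by semicolons, each of 7 numbers parted by spaces: the turn, a rotation vector about the tool's x, y, z in degrees, then the shift along the tool's x, y, z in mm, then the closure, from 0 (fully open) to 1 (shut). In form: ax ay az dx dy dz fingers; .... A call has 1 to 12 rows; each row shifts and turns the commanded pose from where the row before left it, along the tool's axes as they then stand; what a row does not reach is not made up. A row lasts 1/8 s, in which the tool goes at most 62.5 mm and 10.7 degrees, less where a joint would pass 70% of its speed; a pose out of reach is approached as far as the arm can. A call with a gripper value outside its range is refused whole. The fingers move at their own pace and stop on an object; the grip force is fixed at half the most. Time passes only in rows, so rows that do not move let the fingers close. It gives the time, the measured TCP pose, the force and the opening at its end, in the units of the state.
- bot.get_obs(): the state, without advancing time (a new reading comes with each control period).
- bot.camera(name): name is "scene" or "side" or "wrist"; returns a dict with "color" (420x560x3 uint8, blue, green, red), "fx", "fy", "cx", "cy" (pixels), "k1" (the pictures are not rectified: a ray, as slopes to the right and down, at radius r is drawn at 1 + k1 r^2 times it, then the intrinsics apply), "extrinsics" (4x4, takes a point from world to camera coordinates). Camera axes: x right, y up, looking along -z (the intrinsics and any distortion apply to the point x, -y, -z); pixel columns grow to the right and rows downward; lengths in m; the calibration is good to about 2 mm. A picture is of the moment at which its call begins. There is no depth.
- bot.job_done(): hands the job in, once; it reports no verdict.
Trained networks look in the newest picture that a camera, given by its name, has taken for a name from the list of things; names that differ only in an ending like _2 or _b are one class to them, and where a whole thing is asked for, a point or a joint stands for the part that bears it (a point fixed in the world has none). Each returns a list of dicts, best first, with "conf" (0 to 1); they miss things now and then, are a little off and sometimes report something else, mostly with a low value. They report only what shows in the picture. A call takes as long as a camera call. They do not tell look-alikes from the thing itself.
- bot.look_for(name, camera): "extent" ([left, top, right, bottom] in pixels, round what is visible of it).
- bot.cut_out(name, camera): "region" (420x560 bool, what is visible of it) and "extent" ([left, top, right, bottom] in pixels, round what is visible of it).
- bot.spot_point(name, camera): "point" ([column, row] in pixels: a listed point, or the origin of a listed thing).
The state is a dict: "clock": time; "joint_pos": joint angles; "joint_vel": joint speeds; "tau": joint torques, N m; "eef_pos": TCP position; "tool_rot": TCP orientation; "ft_force": force on the tool from outside, world axes, zero at the start; "ft_torque": the same for the moment, N m; "grip_width": finger opening in m.
Only numpy, scipy, OpenCV 4.12 (cv2) and the standard library are available. Lean on these libraries where they do the work, as an engineer would, in place of code of your own. Each camera call takes 0.05 s, during which the arm holds its last target.

## Working session

There is one attempt and no reset: what is moved stays moved. The work goes in short steps, Python scripts to look and compute and a shell command to move; the robot and the scene stay as the last step left them, time stands still between calls to the robot, and variables do not carry over. Pictures are saved under pics/ and viewed, and the job is handed in when it is done.

```bash
ls; mkdir -p pics; cat > h.py <<'E'
import numpy as np, cv2
from workcell import bot
from scipy.spatial.transform import Rotation as R
def ray(c,u,v):
    xd=(u-c["cx"])/c["fx"]; yd=(v-c["cy"])/c["fy"]
    x,y=xd,yd
    for _ in range(20):
        s=1+c["k1"]*(x*x+y*y); x,y=xd/s,yd/s
    E=np.array(c["extrinsics"]); d=E[:3,:3].T@np.array([x,-y,-1.0]); o=-E[:3,:3].T@E[:3,3]
    return o,d
def onz(c,u,v,z):
    o,d=ray(c,u,v); return o+d*(z-o[2])/d[2]
def proj(c,p):
    E=np.array(c["extrinsics"]); q=E[:3,:3]@np.array(p,float)+E[:3,3]
    x,y=q[0]/-q[2],-q[1]/-q[2]; s=1+c["k1"]*(x*x+y*y)
    return np.array([c["fx"]*x*s+c["cx"],c["fy"]*y*s+c["cy"]])
def tri(c1,p1,c2,p2):
    o1,d1=ray(c1,*p1);o2,d2=ray(c2,*p2)
    d1/=np.linalg.norm(d1);d2/=np.linalg.norm(d2)
    t=np.linalg.lstsq(np.stack([d1,-d2],1),o2-o1,rcond=None)[0]
    a,b=o1+d1*t[0],o2+d2*t[1]; return (a+b)/2,np.linalg.norm(a-b)
E
python3 - <<'E'
from h import *
np.set_printoptions(precision=4,suppress=True)
print(bot.get_obs())
for n in ["scene","side","wrist"]:
    c=bot.camera(n); cv2.imwrite(f"pics/{n}0.png",c["color"])
    print(n,c["fx"],c["cx"],c["cy"],c["k1"]); print(np.array(c["extrinsics"]))
E
```

```text
pics
{'clock': 0.0, 'joint_pos': array([1.22  , 0.2414, 0.0037, 1.3352, 0.    , 1.5708]), 'joint_vel': array([-0.0009, -0.0004,  0.0004,  0.0008,  0.0004,  0.0022]), 'tau': array([ -0.0009, -37.2323,  25.2406,   0.017 ,   0.    ,  -0.    ]), 'eef_pos': array([0.1716, 0.4689, 0.2304]), 'tool_rot': array([ 0.58  ,  0.4045, -0.4057, -0.5791]), 'ft_force': array([-0.9108,  0.0869,  0.2912]), 'ft_torque': array([ 0.0579, -0.0196,  0.0147]), 'grip_width': 0.08527993143975081}
scene 422.36523606365057 286.52878233864453 204.51170012219524 0.04130734578699577
[[ 0.7516  0.6596 -0.0025 -0.4422]
 [-0.5637  0.6443  0.5169  0.2728]
 [ 0.3425 -0.3871  0.8561 -1.5297]
 [ 0.      0.      0.      1.    ]]
side 478.6567826681233 288.90824084566236 206.65843738853783 -0.13562405098248723
[[-0.8572 -0.5146  0.0173  0.5053]
 [ 0.4051 -0.6533  0.6396 -0.3033]
 [-0.3179  0.5553  0.7685 -1.0323]
 [ 0.      0.      0.      1.    ]]
wrist 317.4928239445629 280.8961943501046 209.50863392944058 0.005536548341992369
[[ 0.3419  0.9397 -0.0021 -0.5004]
 [-0.8997  0.3267 -0.2896  0.0395]
 [-0.2715  0.1009  0.9571 -0.3794]
 [ 0.      0.      0.      1.    ]]
```

View pics/scene0.png

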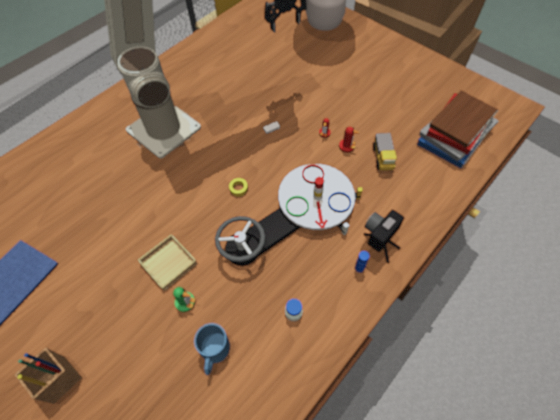

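View pics/side0.png

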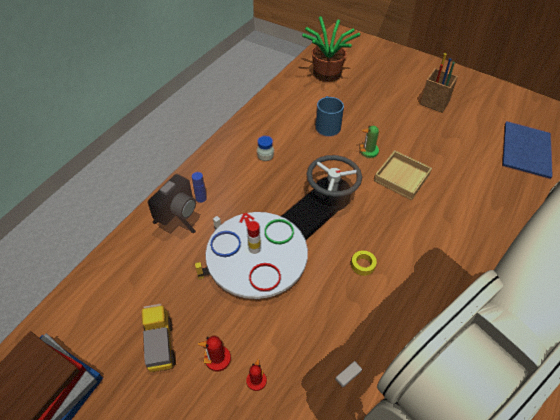

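View pics/wrist0.png

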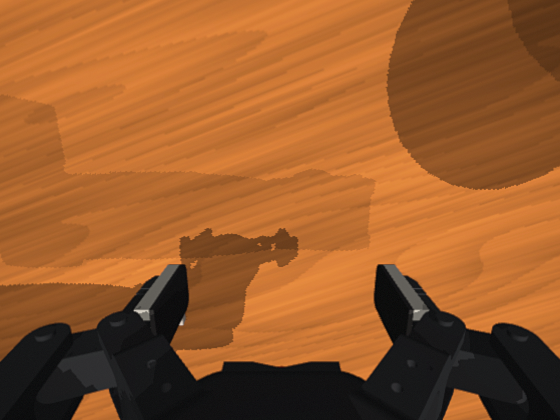

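The scene picture shows the glue stick (white with a red cap) at about (318,188) on the plate. The blue look-alike is at (362,261). The large red penguin is at (347,138) and the small look-alike at (325,127). Green is at (183,298), and I see no blue penguin so far. The wheel is at (240,240) and the tray at (168,262). Next I'll measure them.

```bash
python3 - <<'E'
from h import *
np.set_printoptions(precision=4,suppress=True)
C={n:bot.camera(n) for n in ["scene","side"]}
z0=dict(wheel_hub=.088,arrow_tip=.048,home_mark=.052,shot_mark=.052,penguin_red=0,penguin_blue=0,penguin_green=0,beak_red=.08,beak_green=.08,beak_blue=.08,socket_red=.048,socket_blue=.048,socket_green=.048,glue=.048,tray=0,turntable=.048,tape=0,truck=0,mug=0,eraser=0,paint_jar=0)
for k,z in z0.items():
    for n in C:
        try: r=bot.spot_point(k,n)
        except Exception as e: print(k,n,e); continue
        print(k,n,[(np.round(d["point"],1).tolist(),round(d["conf"],2),onz(C[n],*d["point"],z).round(4)[:2].tolist()) for d in r[:3]])
im=[cv2.resize(C["scene"]["color"][100:280,260:420],None,fx=2.5,fy=2.5,interpolation=cv2.INTER_CUBIC),cv2.resize(C["side"]["color"][200:400,140:300],(360,450),interpolation=cv2.INTER_CUBIC)]
cv2.imwrite("pics/crop1.png",np.hstack(im))
E
```

```text
wheel_hub scene [([241.1, 240.3], 0.65, [0.5594, -0.1623]), ([357.7, 130.2], 0.47, [0.5659, 0.3851])]
wheel_hub side []
arrow_tip scene [([323.8, 227.6], 0.87, [0.6995, 0.0427]), ([212.3, 350.6], 0.67, [0.7067, -0.4217])]
arrow_tip side [([248.4, 215.4], 0.8, [0.6839, 0.0401]), ([400.9, 180.8], 0.19, [0.4036, -0.2734])]
home_mark scene [([343.2, 224.8], 0.56, [0.7383, 0.0865])]
home_mark side [([219.2, 216.8], 0.78, [0.741, 0.0845])]
shot_mark scene [([357.9, 188.2], 0.75, [0.6935, 0.2214])]
shot_mark side []
penguin_red scene [([346.0, 144.8], 0.88, [0.5386, 0.3742]), ([324.3, 132.5], 0.73, [0.4458, 0.3681]), ([187.3, 294.5], 0.54, [0.5278, -0.3601])]
penguin_red side [([219.0, 360.1], 0.95, [0.5406, 0.3698]), ([256.1, 380.4], 0.66, [0.4494, 0.3652])]
penguin_blue scene []
penguin_blue side []
penguin_green scene [([185.5, 297.8], 0.86, [0.5312, -0.3699])]
penguin_green side [([367.7, 152.3], 0.88, [0.5419, -0.3753])]
beak_red scene [([358.0, 132.9], 0.88, [0.5704, 0.3826]), ([324.4, 126.0], 0.43, [0.4669, 0.3327])]
beak_red side [([257.4, 362.7], 0.72, [0.4486, 0.3562]), ([197.0, 3
[... 1635 characters left out ...]
9, 239.5], 0.29, [0.518, -0.1372])]
tape side [([365.1, 266.0], 0.57, [0.3785, -0.0087])]
truck scene [([380.8, 156.8], 0.93, [0.661, 0.4106]), ([235.9, 188.3], 0.27, [0.3758, -0.0115])]
truck side [([160.4, 345.5], 0.9, [0.6679, 0.4113])]
mug scene [([215.0, 350.8], 0.66, [0.6995, -0.415])]
mug side [([325.7, 126.6], 0.73, [0.7022, -0.4105]), ([220.7, 359.9], 0.43, [0.5378, 0.3675])]
eraser scene [([271.8, 129.5], 0.45, [0.2942, 0.2544])]
eraser side [([349.7, 377.1], 0.67, [0.2862, 0.2583]), ([275.4, 237.1], 0.55, [0.6101, 0.0318])]
paint_jar scene [([294.3, 312.8], 0.7, [0.792, -0.1993]), ([187.2, 300.9], 0.42, [0.5416, -0.3727])]
paint_jar side [([265.1, 154.7], 0.58, [0.7937, -0.2049])]
```

View pics/crop1.png

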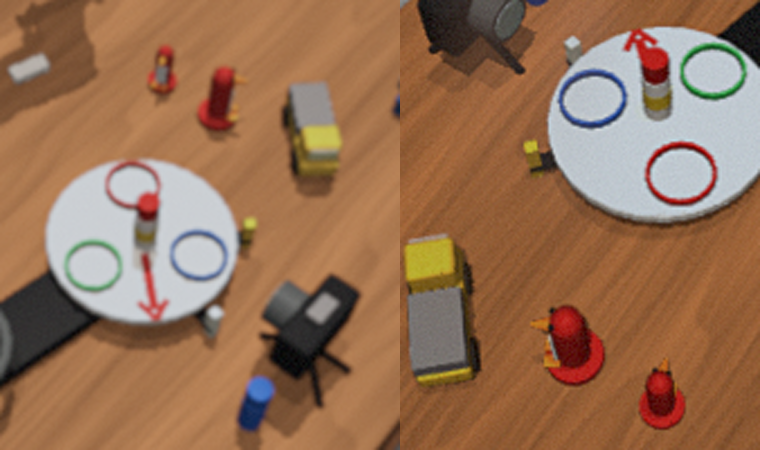

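Choices, all checked in the crop:
- **Glue:** white body with red cap on the plate at scene (320,196). Candidates were that and the blue look-alike at (360,268).
- **Red penguin:** the larger one at (346,145). The small one is at (324,132).
- **Green penguin:** at (185,298). There is no blue penguin.

Next I'll fit the turntable geometry.

```bash
cat > fit.py <<'E'
from h import *
from scipy.optimize import least_squares
def platefit(c,show=None,c0=(0.61,0.117)):
    im=c["color"]; hsv=cv2.cvtColor(im,cv2.COLOR_BGR2HSV)
    m=((hsv[...,1]<60)&(hsv[...,2]>130)).astype(np.uint8)
    # limit to region near plate
    q=np.array([proj(c,(c0[0]+.14*np.cos(a),c0[1]+.14*np.sin(a),.048)) for a in np.linspace(0,6.28,60)]).astype(np.int32)
    roi=np.zeros_like(m); cv2.fillPoly(roi,[q],1); m&=roi
    m=cv2.morphologyEx(m,cv2.MORPH_OPEN,np.ones((3,3)))
    cs,_=cv2.findContours(m,cv2.RETR_EXTERNAL,cv2.CHAIN_APPROX_NONE)
    k=max(cs,key=cv2.contourArea)[:,0,:]
    P=np.array([onz(c,u,v,.048)[:2] for u,v in k])
    f=lambda p:np.hypot(P[:,0]-p[0],P[:,1]-p[1])-p[2]
    r=least_squares(f,[*c0,.12],loss="soft_l1",f_scale=.002)
    return r.x,np.median(abs(r.fun)),len(k)
if __name__=="__main__":
    for n in ["scene","side"]:
        print(n,platefit(bot.camera(n)))
E
python3 fit.py
python3 - <<'E'
from h import *
from scipy.optimize import least_squares
for n in ["scene","side"]:
    c=bot.camera(n);im=c["color"]
    g=cv2.cvtColor(im,cv2.COLOR_BGR2GRAY)
    # score rim circle: fit by darkness template
    a=np.linspace(0,2*np.pi,180)
    best=None
    G=cv2.GaussianBlur(g,(3,3),0).astype(float)
    def s(x,y,r=.065):
        q=np.array([proj(c,(x+r*np.cos(t),y+r*np.sin(t),.088)) for t in a[::3]]).astype(np.float32)
        return cv2.remap(G.astype(np.float32),q[None,:,0].copy(),q[None,:,1].copy(),1).mean()
    L=[(s(x,y),x,y) for x in np.arange(.53,.59,.002) for y in np.arange(-.19,-.13,.002)]
    L.sort();print(n,[tuple(np.round(l,4)) for l in L[:4]])
E
```

```text
scene (array([0.58238222, 0.08913539, 0.09077115]), np.float64(0.017901298741279298), 193)
side (array([0.5978302 , 0.13080958, 0.10807866]), np.float64(0.014226801535832403), 467)
scene [(np.float64(76.7492), np.float64(0.568), np.float64(-0.136)), (np.float64(76.8752), np.float64(0.568), np.float64(-0.138)), (np.float64(76.9192), np.float64(0.57), np.float64(-0.138)), (np.float64(76.9402), np.float64(0.568), np.float64(-0.134))]
side [(np.float64(65.3544), np.float64(0.55), np.float64(-0.152)), (np.float64(65.5085), np.float64(0.548), np.float64(-0.152)), (np.float64(65.6443), np.float64(0.55), np.float64(-0.154)), (np.float64(65.9449), np.float64(0.548), np.float64(-0.154))]
```

```bash
cat >> h.py <<'E'
def state():
    o=bot.get_obs(); return np.array(o["eef_pos"]),R.from_quat(o["tool_rot"]),o
def down(yaw):
    # tool y down (0,0,-1), tool x horizontal at world angle yaw
    x=np.array([np.cos(yaw),np.sin(yaw),0]); y=np.array([0,0,-1.]); return R.from_matrix(np.stack([x,y,np.cross(x,y)],1))
def plan(p,yaw=None,flip=True):
    p0,r0,o=state()
    r1=r0
    if yaw is not None:
        c=[down(yaw)]+([down(yaw+np.pi)] if flip else [])
        r1=min(c,key=lambda r:(r0.inv()*r).magnitude())
    rv=np.degrees((r0.inv()*r1).as_rotvec())
    print("at",p0.round(4),"xyaw",round(float(np.degrees(np.arctan2(*r0.as_matrix()[[1,0],0]))),1),"t",round(o["clock"],2),"w",round(o["grip_width"],4))
    d=(np.array(p)-p0)*1000
    print(" turn(tool) deg",rv.round(2)," shift in final tool axes mm",(r1.inv().apply(d)).round(1)," in present axes",(r0.inv().apply(d)).round(1))
E
python3 - <<'E'
from h import *
np.set_printoptions(precision=4,suppress=True)
p,r,o=state(); print(r.as_matrix())
E=np.array(bot.camera("wrist")["extrinsics"]); 
cp=-E[:3,:3].T@E[:3,3]
print("cam in tool",r.inv().apply(cp-p),"view",r.inv().apply(-E[2,:3]),"right",r.inv().apply(E[0,:3]))
plan([.56,.1,.33],np.radians(-100))
E
```

```text
[[ 0.3436  0.     -0.9391]
 [ 0.9391 -0.      0.3436]
 [-0.     -1.     -0.    ]]
cam in tool [ 0.0013 -0.1431  0.073 ] view [ 0.0004  0.9571 -0.2896] right [1.     0.0002 0.0018]
at [0.1718 0.4695 0.2313] xyaw 69.9 t 2.5 w 0.0857
 turn(tool) deg [  0.  -10.1   0. ]  shift in final tool axes mm [-296.5  -98.7 -446.4]  in present axes [-213.6  -98.7 -491.5]
```

```bash
python3 - <<'E'
from h import *
plan([.47,.0,.34],np.radians(80))
E
```

```text
at [0.1718 0.4695 0.2313] xyaw 69.9 t 2.5 w 0.0857
 turn(tool) deg [  0.  -10.1   0. ]  shift in final tool axes mm [-410.6 -108.7 -375.2]  in present axes [-338.5 -108.7 -441.4]
```

```bash
python3 -m inch '0 -10 0 0 0 0 0; 0 0 0 -20 -36 -36 0; 0 0 0 -35 -36 -35 0; 0 0 0 -40 -36 -35 0; 0 0 0 -40 0 -35 0; 0 0 0 -40 0 -35 0; 0 0 0 -40 0 -35 0; 0 0 0 -40 0 -35 0; 0 0 0 -40 0 -35 0; 0 0 0 -40 0 -35 0; 0 0 0 -40 0 -35 0; 0 0 0 -35 0 -24 0'; python3 -m inch '0 0 0 0 0 0 0; 0 0 0 0 0 0 0'
python3 - <<'E'
from h import *
plan([.47,.0,.34],np.radians(80))
c=bot.camera("wrist"); cv2.imwrite("pics/w1.png",c["color"])
E
```

```text
clock: 4.0
eef_pos: [0.4693, -0.0006, 0.3382]
tool_rot: [0.542, 0.454, -0.454, -0.542]
ft_force: [-0.1, 0.2, -0.2]
grip_width: 0.0856
clock: 4.25
eef_pos: [0.4681, 0.0015, 0.3383]
tool_rot: [-0.542, -0.454, 0.454, 0.542]
ft_force: [-1.0, -0.1, 0.7]
grip_width: 0.0854
at [0.4681 0.0015 0.3383] xyaw 79.9 t 4.25 w 0.0854
 turn(tool) deg [-0.03 -0.12  0.02]  shift in final tool axes mm [-1.2 -1.7 -2.1]  in present axes [-1.1 -1.7 -2.1]
```

View pics/w1.png

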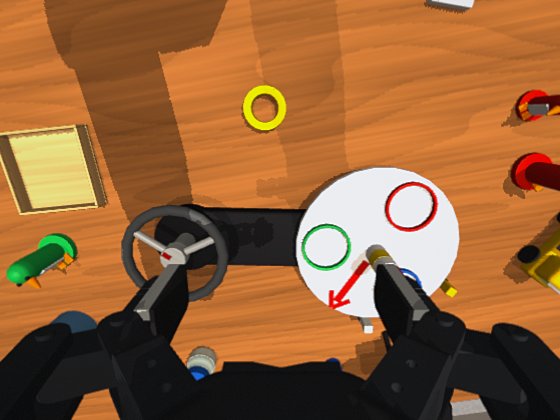

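The wrist view shows the plate at (380,243), the arrow tip at (333,305), the green ring at (326,247), the red ring at (411,206), the wheel hub at (172,257) and the tray at (53,168). Green is at (50,250) with its top at (20,272).

```bash
cat > fitw.py <<'E'
from h import *
from scipy.optimize import least_squares
np.set_printoptions(precision=4,suppress=True)
def edge(c,cx,cy,R0,z,win=.02,mode="plate"):
    """radial search of white->nonwhite edge in world plane; returns fitted circle centre w/ radius"""
    im=c["color"]; hsv=cv2.cvtColor(im,cv2.COLOR_BGR2HSV)
    if mode=="plate": m=((hsv[...,1]<70)&(hsv[...,2]>140)).astype(np.float32)
    else: m=(hsv[...,2]<95).astype(np.float32)*1
    return m
def radial(c,m,cx,cy,z,r):
    P=[]
    for t in np.linspace(0,2*np.pi,240,endpoint=False):
        q=np.array([proj(c,(cx+k*np.cos(t),cy+k*np.sin(t),z)) for k in r]).astype(np.float32)
        v=cv2.remap(m,q[None,:,0].copy(),q[None,:,1].copy(),1,borderValue=0)[0]
        n=int(len(r)*.25)
        if v[:n].min()>.5 and v[-n:].max()<.5:
            i=np.where(v>.5)[0].max(); P.append([cx+r[i]*np.cos(t),cy+r[i]*np.sin(t)])
    return np.array(P)
def circ(P,x0,Rf=None):
    f=(lambda p:np.hypot(P[:,0]-p[0],P[:,1]-p[1])-Rf) if Rf else (lambda p:np.hypot(P[:,0]-p[0],P[:,1]-p[1])-p[2])
    r=least_squares(f,list(x0)+([] if Rf else [.12]),loss="soft_l1",f_scale=.001)
    return r.x,np.median(abs(r.fun))
if __name__=="__main__":
    import sys
    for n in sys.argv[1:]:
        c=bot.camera(n); m=edge(c,0,0,0,0)
        x=np.array([.61,.117])
        for it in range(3):
            P=radial(c,m,x[0],x[1],.048,np.arange(.10,.14,.0005))
            if len(P)<20: print(n,"few",len(P)); break
            y,res=circ(P,x,.12); x=y; fr=circ(P,x)
        print(n,"plate",len(P),x,res,"free",fr[0])
E
python3 fitw.py wrist scene side; python3 - <<'E'
from h import *
c=bot.camera("wrist")
for k,z in dict(wheel_hub=.088,arrow_tip=.048,home_mark=.052,shot_mark=.052,socket_red=.048,socket_green=.048,glue=.048,tray=0,penguin_red=0,penguin_green=0,beak_green=.08,beak_red=.08).items():
    print(k,[(np.round(d["point"],1).tolist(),round(d["conf"],2),onz(c,*d["point"],z).round(4)[:2].tolist()) for d in bot.spot_point(k,"wrist")[:2]])
E
```

```text
wrist plate 140 [0.608  0.1216] 0.0005353095880876249 free [0.6078 0.1216 0.1195]
scene plate 174 [0.6069 0.1195] 0.00151487678622593 free [0.6072 0.1198 0.1215]
side plate 147 [0.6079 0.1199] 0.0005027465167254941 free [0.6079 0.1199 0.12  ]
wheel_hub [([174.6, 254.7], 0.58, [0.5522, -0.157])]
arrow_tip [([328.7, 308.1], 0.89, [0.6986, 0.0398])]
home_mark [([364.6, 327.7], 0.76, [0.7412, 0.0912])]
shot_mark [([448.7, 289.8], 0.9, [0.695, 0.2243])]
socket_red [([407.1, 206.2], 0.88, [0.5519, 0.1711])]
socket_green [([323.2, 247.3], 0.59, [0.5942, 0.0452])]
glue [([372.9, 253.2], 0.72, [0.6163, 0.1168]), ([332.4, 361.7], 0.42, [0.8018, 0.0326])]
tray [([57.1, 166.2], 0.95, [0.4142, -0.3319])]
penguin_red [([526.3, 104.7], 0.8, [0.4458, 0.3652])]
penguin_green [([59.9, 164.4], 0.21, [0.4124, -0.3267])]
beak_green [([40.1, 285.7], 0.94, [0.5691, -0.3611]), ([55.9, 246.1], 0.42, [0.5151, -0.3165])]
beak_red [([367.1, 328.0], 0.69, [0.7199, 0.09]), ([544.1, 118.0], 0.55, [0.457, 0.3291])]
```

```bash
python3 - <<'E'
from h import *
plan([.613,.1185,.20])
E
```

```text
at [0.4684 0.0013 0.3383] xyaw 79.9 t 5.1 w 0.0852
 turn(tool) deg [0. 0. 0.]  shift in final tool axes mm [ 140.8  138.3 -121.8]  in present axes [ 140.8  138.3 -121.8]
```

```bash
python3 -m inch '0 0 0 35 20 -30 0; 0 0 0 35 30 -30 0; 0 0 0 35 30 -30 0; 0 0 0 36 30 -32 0; 0 0 0 0 28 0 0; 0 0 0 0 0 0 0;0 0 0 0 0 0 0'
python3 - <<'E'
from h import *
plan([.613,.1185,.20])
c=bot.camera("wrist"); cv2.imwrite("pics/w2.png",c["color"])
for k,z in dict(glue=.048,home_mark=.052,shot_mark=.052).items():
    print(k,[(np.round(d["point"],1).tolist(),round(d["conf"],2),onz(c,*d["point"],z).round(4)[:2].tolist()) for d in bot.spot_point(k,"wrist")[:2]])
C={n:bot.camera(n) for n in ["scene","side"]}
E
```

```text
clock: 5.98
eef_pos: [0.6136, 0.1185, 0.2017]
tool_rot: [0.542, 0.454, -0.453, -0.542]
ft_force: [-0.7, 0.7, 0.7]
grip_width: 0.0853
at [0.6136 0.1185 0.2017] xyaw 79.9 t 5.97 w 0.0853
 turn(tool) deg [0. 0. 0.]  shift in final tool axes mm [-0.1  1.7  0.5]  in present axes [-0.1  1.7  0.5]
glue [([245.0, 365.4], 0.65, [0.8075, 0.0438]), ([281.3, 196.9], 0.62, [0.6183, 0.1194])]
home_mark [([517.3, 70.1], 0.22, [0.5428, 0.3357])]
shot_mark [([399.6, 254.1], 0.84, [0.6965, 0.2264])]
```

View pics/w2.png

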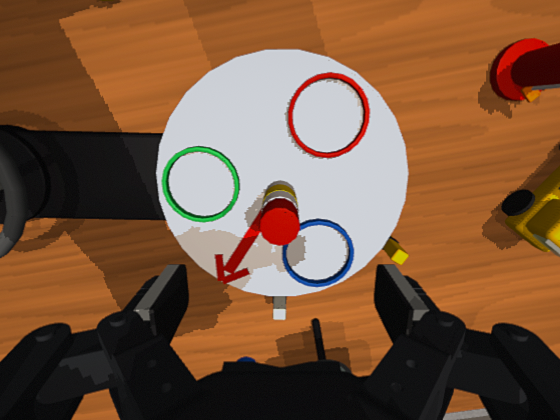

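The wrist view from above shows the glue's cap centre at about (279,224), centred between the fingers. Home post top is at (279,313), the yellow post top at (400,255) and the arrow tip at (222,283).

```bash
python3 fitw.py wrist; python3 - <<'E'
from h import *
c=bot.camera("wrist")
for l,u,v,z in [("cap",279,224,.138),("home",279,313.5,.052),("shot",400,256,.052),("tip",222,283,.048)]:
    p=onz(c,u,v,z); a=p[:2]-[.6078,.1203]; print(l,p.round(4),np.degrees(np.arctan2(a[1],a[0])),np.hypot(*a))
plan([.613,.1185,.099])
E
```

```text
wrist plate 145 [0.6086 0.1213] 0.0009816160149793557 free [0.6082 0.1217 0.119 ]
cap [0.6138 0.1185 0.138 ] -16.660654725587566 0.0062107995701845015
home [0.7436 0.0949 0.052 ] -10.597674025292928 0.13811533616700858
shot [0.6986 0.2267 0.052 ] 49.540950773536615 0.139859973725016
tip [0.6993 0.042  0.048 ] -40.54721517064358 0.12044856956266703
at [0.6134 0.1187 0.2012] xyaw 79.9 t 6.38 w 0.0852
 turn(tool) deg [0. 0. 0.]  shift in final tool axes mm [ -0.3 102.2   0.5]  in present axes [ -0.3 102.2   0.5]
```

```bash
python3 -m inch '0 0 0 0 30 0 0; 0 0 0 0 35 0 0; 0 0 0 0 35 0 0; 0 0 0 0 2 0 0; 0 0 0 0 0 0 1; 0 0 0 0 0 0 1; 0 0 0 0 0 0 1; 0 0 0 0 0 0 1; 0 0 0 0 0 0 1; 0 0 0 0 0 0 1'
python3 -m inch '0 0 0 0 -20 0 1; 0 0 0 0 -40 0 1; 0 0 0 0 -40 0 1; 0 0 0 0 0 0 1'
python3 - <<'E'
from h import *
c=bot.camera("scene"); cv2.imwrite("pics/s2.png",cv2.resize(c["color"][80:320,120:440],None,fx=2,fy=2))
plan([.413,-.332,.20])
E
```

```text
clock: 7.62
eef_pos: [0.6142, 0.1187, 0.1]
tool_rot: [0.543, 0.455, -0.453, -0.542]
ft_force: [0.4, -0.6, 5.7]
grip_width: 0.0281
clock: 8.12
eef_pos: [0.6155, 0.1193, 0.2027]
tool_rot: [0.543, 0.457, -0.451, -0.541]
ft_force: [1.0, -0.4, -0.6]
grip_width: 0.0281
at [0.6143 0.119  0.2002] xyaw 79.9 t 8.18 w 0.0281
 turn(tool) deg [0. 0. 0.]  shift in final tool axes mm [-479.3   -1.   119.1]  in present axes [-479.3   -1.   119.1]
```

View pics/s2.png

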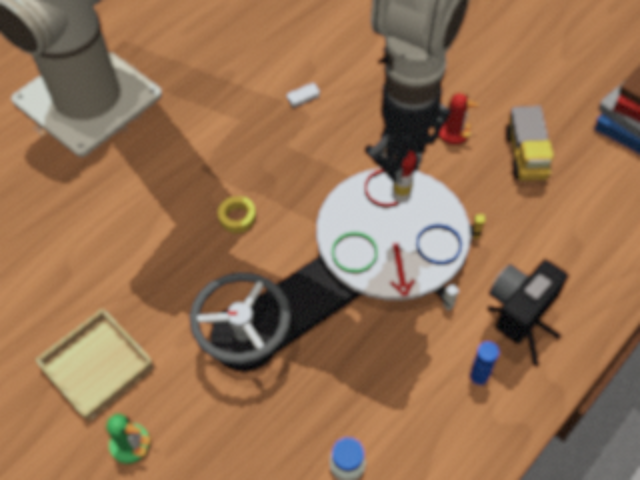

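```bash
python3 -m inch '0 0 0 -30 0 0 1; 0 0 0 -45 0 12 1; 0 0 0 -45 0 12 1; 0 0 0 -45 0 12 1; 0 0 0 -45 0 12 1; 0 0 0 -45 0 12 1; 0 0 0 -45 0 12 1; 0 0 0 -45 0 12 1; 0 0 0 -45 0 12 1; 0 0 0 -45 0 12 1; 0 0 0 -44 -1 11 1; 0 0 0 0 0 0 1'
python3 -m inch '0 0 0 0 0 0 1; 0 0 0 0 0 0 1'
python3 - <<'E'
from h import *
c=bot.camera("wrist"); cv2.imwrite("pics/w3.png",c["color"])
c2=bot.camera("side"); cv2.imwrite("pics/d3.png",cv2.resize(c2["color"][80:300,260:460],None,fx=2.5,fy=2.5))
plan([.413,-.332,.057])
E
```

```text
clock: 9.68
eef_pos: [0.4099, -0.3338, 0.1976]
tool_rot: [-0.542, -0.452, 0.453, 0.544]
ft_force: [0.1, -0.4, -0.7]
grip_width: 0.0278
clock: 9.93
eef_pos: [0.4123, -0.3307, 0.1987]
tool_rot: [-0.541, -0.455, 0.455, 0.542]
ft_force: [0.3, 0.1, 0.5]
grip_width: 0.028
at [ 0.4125 -0.3308  0.1992] xyaw 80.0 t 10.03 w 0.0279
 turn(tool) deg [0. 0. 0.]  shift in final tool axes mm [ -1.1 142.2  -0.7]  in present axes [ -1.1 142.2  -0.7]
```

View pics/w3.png

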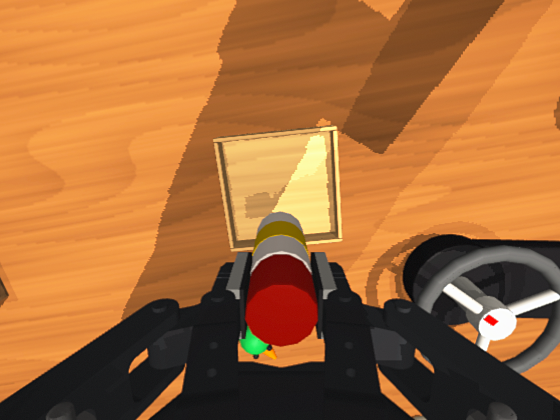

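View pics/d3.png

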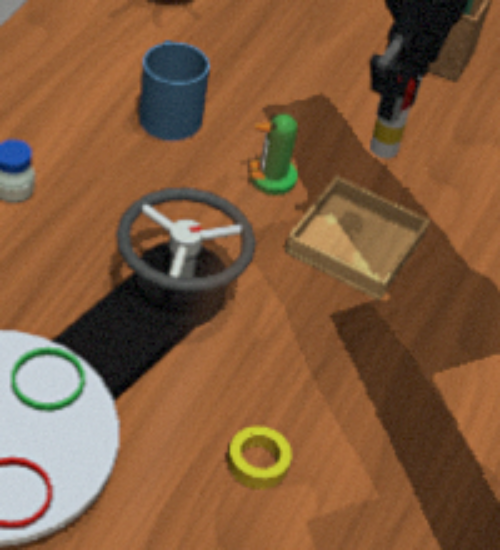

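The glue is held upright above the tray. The tray's rim corners are at about (214,140), (338,127), (342,240) and (231,250).

```bash
python3 - <<'E'
from h import *
c=bot.camera("wrist")
q=np.array([onz(c,u,v,.028)[:2] for u,v in [(214,140),(338,127),(342,240),(231,250)]]);print(q.round(4),q.mean(0))
plan([.413,-.332,.057])
E
```

```text
[[ 0.3542 -0.3852]
 [ 0.3627 -0.2653]
 [ 0.4792 -0.2751]
 [ 0.4702 -0.394 ]] [ 0.41656188 -0.32990971]
at [ 0.4126 -0.331   0.1993] xyaw 80.0 t 10.07 w 0.0282
 turn(tool) deg [0. 0. 0.]  shift in final tool axes mm [ -1.  142.3  -0.6]  in present axes [ -1.  142.3  -0.6]
```

```bash
python3 -m inch '0 0 0 0 30 0 1; 0 0 0 0 40 -3 1; 0 0 0 0 40 0 1; 0 0 0 0 20 0 1; 0 0 0 0 12 0 1; 0 0 0 0 0 0 1; 0 0 0 0 0 0 0.7; 0 0 0 0 0 0 0; 0 0 0 0 0 0 0; 0 0 0 0 0 0 0'
python3 -m inch '0 0 0 0 -20 0 0; 0 0 0 0 -40 0 0; 0 0 0 0 -40 0 0; 0 0 0 0 -40 0 0; 0 0 0 0 0 0 0'
python3 - <<'E'
from h import *
c=bot.camera("wrist"); cv2.imwrite("pics/w4.png",c["color"])
plan([.413,-.332,.057])
for k,z in dict(wheel_hub=.088).items():
    print(k,[(np.round(d["point"],1).tolist(),round(d["conf"],2),onz(c,*d["point"],z).round(4)[:2].tolist()) for d in bot.spot_point(k,"wrist")[:2]])
E
```

```text
clock: 11.32
eef_pos: [0.4151, -0.3326, 0.0576]
tool_rot: [0.542, 0.454, -0.454, -0.542]
ft_force: [0.1, 0.1, -0.2]
grip_width: 0.0804
clock: 11.95
eef_pos: [0.4169, -0.334, 0.2013]
tool_rot: [0.545, 0.455, -0.453, -0.539]
ft_force: [0.7, -0.2, 0.1]
grip_width: 0.0854
at [ 0.4159 -0.3332  0.1991] xyaw 79.9 t 12.0 w 0.0852
 turn(tool) deg [0. 0. 0.]  shift in final tool axes mm [  0.9 142.1   3.6]  in present axes [  0.9 142.1   3.6]
wheel_hub [([493.0, 310.9], 0.55, [0.5539, -0.157])]
```

View pics/w4.png

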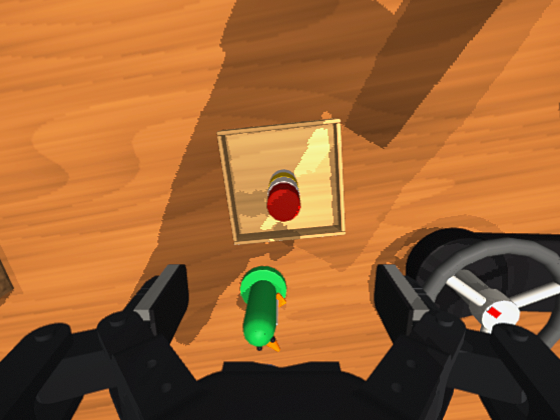

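The glue stands in the tray near the centre at (284,200), and the green penguin is at (262,285). Next is the wheel, so I'll check the yaw range of the last joint and the position above the hub.

```bash
python3 - <<'E'
from h import *
o=bot.get_obs(); print(o["joint_pos"].round(3))
plan([.554,-.158,.20])
E
```

```text
[-0.675  0.319  0.023  1.274  0.    -0.499]
at [ 0.4151 -0.3325  0.1976] xyaw 79.9 t 12.05 w 0.0852
 turn(tool) deg [0. 0. 0.]  shift in final tool axes mm [ 196.2   -2.4 -106.2]  in present axes [ 196.2   -2.4 -106.2]
```

```bash
python3 -m inch '0 0 0 36 0 -20 0; 0 0 0 40 0 -22 0; 0 0 0 40 0 -22 0; 0 0 0 40 0 -22 0; 0 0 0 40 0 -20 0; 0 0 0 0 0 0 0; 0 0 0 0 0 0 0'
python3 - <<'E'
from h import *
plan([.554,-.158,.20])
c=bot.camera("wrist"); cv2.imwrite("pics/w5.png",c["color"])
print(proj(c,(.554,-.158,.099)))
E
```

```text
clock: 12.92
eef_pos: [0.5527, -0.158, 0.1958]
tool_rot: [-0.541, -0.453, 0.455, 0.543]
ft_force: [0.5, 0.6, 0.4]
grip_width: 0.0853
at [ 0.5527 -0.158   0.1958] xyaw 79.9 t 12.93 w 0.0853
 turn(tool) deg [0. 0. 0.]  shift in final tool axes mm [ 0.2 -4.2 -1.3]  in present axes [ 0.2 -4.2 -1.3]
[279.63551446 211.72390909]
```

View pics/w5.png

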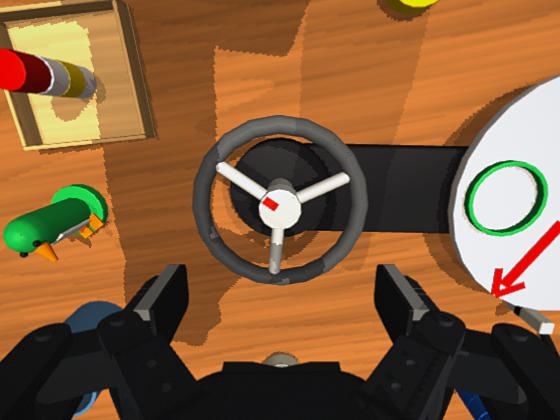

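The hub centre is at (280,210) against a predicted (280,212), so it's confirmed. I'll grip the hub's top like a knob, above the spokes.

```bash
python3 -m inch '0 0 0 0 20 0 0.4; 0 0 0 0 30 -1 0.4; 0 0 0 0 30 0 0.4; 0 0 0 0 14 0 0.4;0 0 0 0 6 0 0.4; 0 0 0 0 0 0 0.4'
python3 - <<'E'
from h import *
plan([.554,-.158,.094]); print(bot.get_obs()["ft_force"])
E
```

```text
clock: 13.72
eef_pos: [0.5549, -0.1587, 0.0978]
tool_rot: [0.542, 0.454, -0.454, -0.542]
ft_force: [1.1, -0.1, -0.1]
grip_width: 0.0512
at [ 0.5549 -0.1587  0.0978] xyaw 79.9 t 13.72 w 0.0512
 turn(tool) deg [0. 0. 0.]  shift in final tool axes mm [0.6 3.8 1. ]  in present axes [0.6 3.8 1. ]
[ 1.06575694 -0.11637438 -0.1338952 ]
```

```bash
python3 -m inch '0 0 0 0 4 1 0.4; 0 0 0 0 4 0 0.4; 0 0 0 0 0 0 1; 0 0 0 0 0 0 1; 0 0 0 0 0 0 1; 0 0 0 0 0 0 1; 0 0 0 0 0 0 1'
python3 - <<'E'
from h import *
plan([.554,-.158,.09]); print(bot.get_obs()["ft_force"])
c=bot.camera("side"); cv2.imwrite("pics/d6.png",cv2.resize(c["color"][100:260,240:420],None,fx=3,fy=3))
c=bot.camera("wrist"); cv2.imwrite("pics/w6.png",c["color"])
E
```

```text
clock: 14.6
eef_pos: [0.5538, -0.1592, 0.0901]
tool_rot: [0.543, 0.454, -0.454, -0.542]
ft_force: [-2.7, -4.9, 5.2]
grip_width: 0.031
at [ 0.5538 -0.1592  0.0901] xyaw 79.9 t 14.6 w 0.031
 turn(tool) deg [0. 0. 0.]  shift in final tool axes mm [1.2 0.1 0. ]  in present axes [1.2 0.1 0. ]
[-2.74424954 -4.92702216  5.15042848]
```

View pics/d6.png

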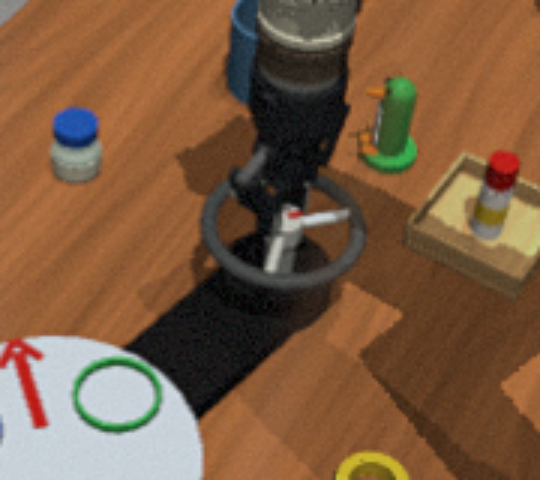

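View pics/w6.png

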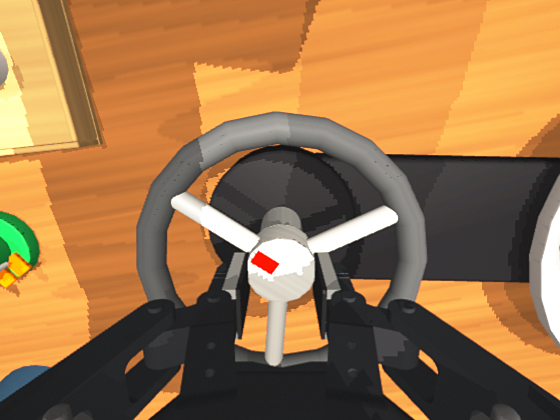

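The hub is gripped: width is 31 mm, and the glue also read about 2 mm under its size. The pads sit on either side of the hub at (280,270). I'll try a small turn first.

```bash
python3 -m inch '0 -3 0 0 0 0 1; 0 -5 0 0 0 0 1; 0 -6 0 0 0 0 1; 0 -6 0 0 0 0 1; 0 0 0 0 0 0 1'
python3 - <<'E'
from h import *
plan([.554,-.158,.09]); print(bot.get_obs()["ft_force"],bot.get_obs()["ft_torque"])
c=bot.camera("wrist"); cv2.imwrite("pics/w7.png",c["color"])
E
```

```text
clock: 15.32
eef_pos: [0.5538, -0.1582, 0.0901]
tool_rot: [0.455, 0.542, -0.541, -0.454]
ft_force: [-2.9, -2.5, 6.4]
grip_width: 0.0308
at [ 0.5538 -0.1582  0.0901] xyaw 100.0 t 15.32 w 0.0308
 turn(tool) deg [0. 0. 0.]  shift in final tool axes mm [ 0.2  0.1 -0.2]  in present axes [ 0.2  0.1 -0.2]
[-2.92762893 -2.45171297  6.35009235] [-0.33074659  0.60850087  0.17512224]
```

View pics/w7.png

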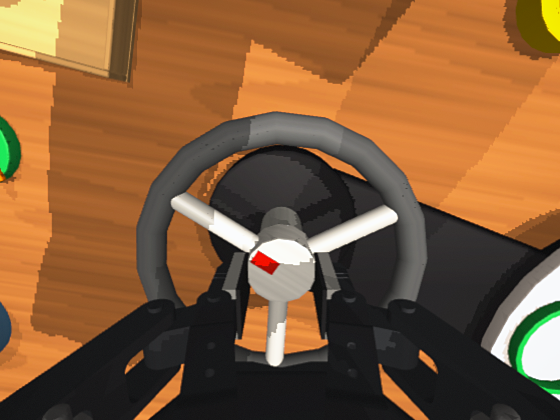

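The wheel turns with the hand and the spokes sit in the same place in the frame, so it isn't slipping. Carrying on.

```bash
python3 -m inch '0 -6 0 0 0 0 1; 0 -9 0 0 0 0 1; 0 -9 0 0 0 0 1; 0 -9 0 0 0 0 1; 0 -9 0 0 0 0 1; 0 -9 0 0 0 0 1; 0 -9 0 0 0 0 1; 0 -9 0 0 0 0 1; 0 -9 0 0 0 0 1; 0 -9 0 0 0 0 1; 0 -8 0 0 0 0 1; 0 0 0 0 0 0 1'
python3 - <<'E'
from h import *
plan([.554,-.158,.09]); print(bot.get_obs()["joint_pos"].round(2))
C={n:bot.camera(n) for n in ["scene","side"]}
A=np.array([.6078,.1205])
for n,c in C.items():
  for k,z in dict(arrow_tip=.048,home_mark=.052,socket_red=.048,socket_green=.048,socket_blue=.048).items():
    for d in bot.spot_point(k,n)[:1]:
        p=onz(c,*d["point"],z)[:2]-A; print(n,k,np.round(d["point"],1),round(d["conf"],2),np.degrees(np.arctan2(p[1],p[0])).round(1),np.hypot(*p).round(4))
cv2.imwrite("pics/s8.png",np.hstack([cv2.resize(C["scene"]["color"][150:250,260:370],(528,480),interpolation=cv2.INTER_CUBIC)]))
cv2.imwrite("pics/d8.png",cv2.resize(C["side"]["color"][200:310,190:320],(650,550),interpolation=cv2.INTER_CUBIC))
E
```

```text
clock: 16.88
eef_pos: [0.5504, -0.1561, 0.09]
tool_rot: [-0.094, 0.703, -0.7, 0.09]
ft_force: [-10.5, 2.2, 13.5]
grip_width: 0.0307
at [ 0.5504 -0.1561  0.09  ] xyaw -165.0 t 16.88 w 0.0307
 turn(tool) deg [0. 0. 0.]  shift in final tool axes mm [-3.  -0.   2.7]  in present axes [-3.  -0.   2.7]
[-0.28  0.48 -0.02  1.07  0.   -2.11]
scene arrow_tip [341.8 220.1] 0.71 -10.6 0.1186
scene home_mark [344.  224.5] 0.97 -13.5 0.1354
scene socket_green [305.7 215.6] 0.6 -73.4 0.0853
scene socket_blue [338.  191.6] 0.64 49.0 0.0688
side arrow_tip [223.9 223.9] 0.95 -13.3 0.1154
side home_mark [217.2 216.7] 0.94 -13.7 0.1416
side socket_red [278.4 270.9] 0.74 166.0 0.075
side socket_green [262.9 226.8] 0.77 -69.4 0.0742
side socket_blue [224. 260.] 0.78 49.9 0.0777
```

View pics/s8.png

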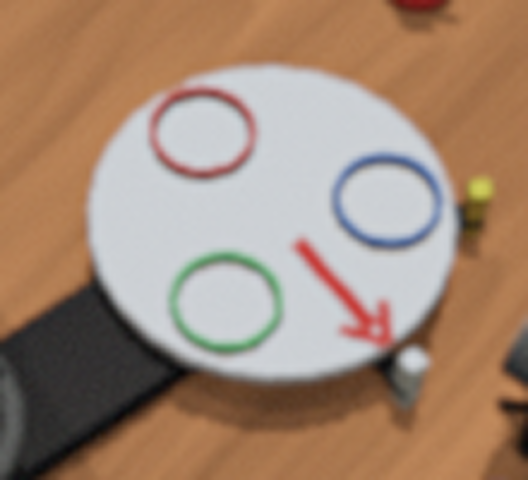

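View pics/d8.png

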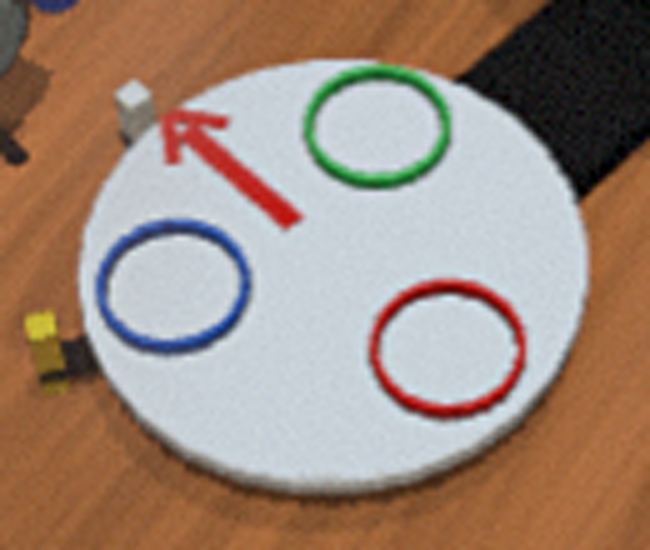

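```bash
cat > theta.py <<'E'
from fitw import *
def rings(c,A,z=.0525):
    im=c["color"]; hsv=cv2.cvtColor(im,cv2.COLOR_BGR2HSV)
    q=np.array([proj(c,(A[0]+.118*np.cos(a),A[1]+.118*np.sin(a),.05)) for a in np.linspace(0,6.28,60)]).astype(np.int32)
    roi=np.zeros(im.shape[:2],np.uint8); cv2.fillPoly(roi,[q],1)
    H=hsv[...,0]; out={}
    sat=(hsv[...,1]>90)&(roi>0)
    for k,m in dict(red=(H<8)|(H>172),green=(H>45)&(H<85),blue=(H>100)&(H<130)).items():
        m=(m&sat).astype(np.uint8)
        n,l,s,ce=cv2.connectedComponentsWithStats(m)
        best=None
        for i in range(1,n):
            if s[i,4]<12: continue
            v,u=np.where(l==i); P=np.array([onz(c,a,b,z)[:2] for a,b in zip(u,v)])
            x,_=circ(P,P.mean(0),.03375) if len(P)>8 else (P.mean(0),0)
            res=np.abs(np.hypot(*(P-x).T)-.03375)
            span=np.ptp(np.arctan2(*(P-x).T))
            sc=(res<.004).sum()
            if best is None or sc>best[0]: best=(sc,x,res.mean())
        if best: out[k]=best
    return out
if __name__=="__main__":
    import sys
    for n in sys.argv[1:]:
        c=bot.camera(n); m=edge(c,0,0,0,0); x=np.array([.6078,.1205])
        for it in range(3):
            P=radial(c,m,x[0],x[1],.048,np.arange(.10,.14,.0005)); 
            if len(P)<20: print(n,"few"); break
            x,res=circ(P,x,.12)
        print(n,"axis",x.round(4),len(P))
        for A,t in [(x,"own"),(np.array([.6078,.1205]),"fix")]:
          for k,b in rings(c,x).items():
            d=b[1]-A; a=np.degrees(np.arctan2(d[1],d[0]))-dict(red=180,green=-60,blue=60)[k]
            print("  ",t,k,b[0],b[1].round(4),"res",b[2].round(4),"arrow yaw",round((a+180)%360-180,2),"r",np.hypot(*d).round(4))
E
python3 theta.py scene side
```

```text
scene axis [0.6068 0.1196] 173
   own red 29 [0.6879 0.1258] res 0.0073 arrow yaw -175.6 r 0.0813
   fix red 29 [0.6879 0.1258] res 0.0073 arrow yaw -176.19 r 0.0802
side axis [0.6078 0.1201] 154
   own red 195 [0.5348 0.1359] res 0.0015 arrow yaw -12.25 r 0.0747
   own green 169 [0.6309 0.0457] res 0.0017 arrow yaw -12.77 r 0.0779
   own blue 173 [0.6616 0.1737] res 0.0014 arrow yaw -15.05 r 0.0759
   fix red 195 [0.5348 0.1359] res 0.0015 arrow yaw -11.95 r 0.0746
   fix green 169 [0.6309 0.0457] res 0.0017 arrow yaw -12.83 r 0.0783
   fix blue 173 [0.6616 0.1737] res 0.0014 arrow yaw -15.28 r 0.0757
```

```bash
python3 -m inch '0 -3 0 0 0 0 1; 0 -3 0 0 0 0 1; 0 0 0 0 0 0 1; 0 0 0 0 0 0 0.5; 0 0 0 0 0 0 0.4;0 0 0 0 0 0 0.4; 0 0 0 0 -20 0 0.4; 0 0 0 0 -40 0 0.4; 0 0 0 0 -40 0 0.2; 0 0 0 0 -10 0 0; 0 0 0 0 0 0 0'
python3 - <<'E'
from h import *
plan([.6078,.1205,.20]);plan([.6078,.1205,.20],np.radians(80),False); print(bot.get_obs()["joint_pos"].round(2))
E
```

```text
clock: 18.95
eef_pos: [0.5542, -0.1582, 0.1995]
tool_rot: [0.128, -0.695, 0.696, -0.129]
ft_force: [-0.9, 0.0, -0.2]
grip_width: 0.0858
at [ 0.5542 -0.1582  0.1995] xyaw -159.1 t 18.95 w 0.0858
 turn(tool) deg [0. 0. 0.]  shift in final tool axes mm [-149.5   -0.5 -241.3]  in present axes [-149.5   -0.5 -241.3]
at [ 0.5542 -0.1582  0.1995] xyaw -159.1 t 18.95 w 0.0858
 turn(tool) deg [ 4.000e-02  1.209e+02 -8.000e-02]  shift in final tool axes mm [283.8  -0.5  -4.4]  in present axes [-149.5   -0.5 -241.3]
[-0.28  0.41  0.15  1.32  0.   -2.21]
```

```bash
python3 -m inch '0 10 0 0 0 0 0; 0 10 0 0 0 0 0; 0 10 0 0 0 0 0; 0 10 0 0 0 0 0; 0 10 0 0 0 0 0; 0 10 0 0 0 0 0; 0 10 0 0 0 0 0; 0 10 0 0 0 0 0; 0 10 0 0 0 0 0; 0 10 0 0 0 0 0; 0 10 0 0 0 0 0; 0 10 0 0 0 0 0'
python3 -m inch '0 1 0 30 0 0 0; 0 0 0 50 0 0 0; 0 0 0 50 0 0 0; 0 0 0 50 0 0 0; 0 0 0 50 0 0 0; 0 0 0 50 0 -4 0; 0 0 0 4 0 0 0; 0 0 0 0 0 0 0; 0 0 0 0 0 0 0'
python3 theta.py wrist side; python3 - <<'E'
from h import *
plan([.6078,.1205,.20])
c=bot.camera("wrist"); cv2.imwrite("pics/w9.png",c["color"])
print(bot.get_obs()["joint_vel"].round(3))
for k,z in dict(arrow_tip=.048,home_mark=.052,shot_mark=.052).items():
    for d in bot.spot_point(k,"wrist")[:1]:
        p=onz(c,*d["point"],z)[:2]-[.6078,.1205]; print(k,np.round(d["point"],1),round(d["conf"],2),np.degrees(np.arctan2(p[1],p[0])).round(1),np.hypot(*p).round(4))
E
```

```text
clock: 20.45
eef_pos: [0.5526, -0.1578, 0.1968]
tool_rot: [-0.538, -0.456, 0.458, 0.541]
ft_force: [-0.5, -0.5, -0.3]
grip_width: 0.0854
clock: 21.58
eef_pos: [0.6064, 0.1195, 0.1985]
tool_rot: [-0.542, -0.453, 0.454, 0.543]
ft_force: [-0.2, -0.8, 0.3]
grip_width: 0.0855
wrist axis [0.6086 0.1216] 148
   own red 1345 [0.5338 0.1369] res 0.0011 arrow yaw -11.56 r 0.0764
   own green 1146 [0.6326 0.0492] res 0.0014 arrow yaw -11.7 r 0.0763
   own blue 1150 [0.6593 0.1787] res 0.0014 arrow yaw -11.57 r 0.0763
   fix red 1345 [0.5338 0.1369] res 0.0011 arrow yaw -12.52 r 0.0758
   fix green 1146 [0.6326 0.0492] res 0.0014 arrow yaw -10.84 r 0.0755
   fix blue 1150 [0.6593 0.1787] res 0.0014 arrow yaw -11.47 r 0.0777
side axis [0.6073 0.1206] 144
   own red 196 [0.5344 0.1339] res 0.0015 arrow yaw -10.36 r 0.0741
   own green 156 [0.6327 0.0465] res 0.0016 arrow yaw -11.12 r 0.0783
   own blue 166 [0.6597 0.1754] res 0.0014 arrow yaw -13.75 r 0.0758
   fix red 196 [0.5344 0.1339] res 0.0015 arrow yaw -10.37 r 0.0746
   fix green 156 [0.6327 0.0465] res 0.0016 arrow yaw -11.42 r 0.0781
   fix blue 166 [0.6597 0.1754] res 0.0014 arrow yaw -13.44 r 0.0755
at [0.6068 0.1194 0.1992] xyaw 79.8 t 21.68 w 0.0856
 turn(tool) deg [0. 0. 0.]  shift in final tool axes mm [ 1.2 -0.8 -0.8]  in present axes [ 1.2 -0.8 -0.8]
[ 0.006 -0.002  0.005 -0.     0.     0.   ]
arrow_tip [278.3 301.7] 0.55 -11.5 0.1175
home_mark [280.6 321.4] 0.62 -10.3 0.139
shot_mark [401.1 263.3] 0.9 49.6 0.1399
```

View pics/w9.png

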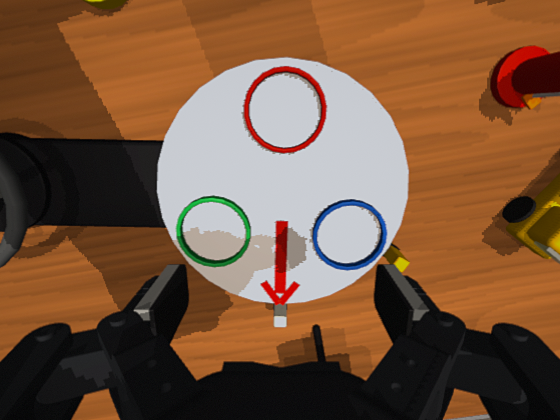

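The arrow at (281,222)-(280,304) points squarely at the home post (280,320). It measures about 1° short at most, which is well inside tolerance. Next is the red penguin.

```bash
python3 - <<'E'
from h import *
plan([.54,.372,.22]);plan([.54,.372,.22],np.radians(114))
E
```

```text
at [0.607  0.1201 0.1996] xyaw 79.8 t 21.88 w 0.0852
 turn(tool) deg [0. 0. 0.]  shift in final tool axes mm [236.1 -20.4 110.4]  in present axes [236.1 -20.4 110.4]
at [0.607  0.1201 0.1996] xyaw 79.8 t 21.88 w 0.0852
 turn(tool) deg [ 2.000e-02 -3.417e+01  0.000e+00]  shift in final tool axes mm [257.4 -20.4 -41.2]  in present axes [236.1 -20.4 110.4]
```

```bash
python3 -m inch '0 0 0 40 -20 18 0; 0 0 0 49 0 23 0; 0 0 0 49 0 23 0; 0 0 0 49 0 23 0; 0 0 0 49 0 23 0; 0 -9 0 0 0 0 0; 0 -9 0 0 0 0 0; 0 -9 0 0 0 0 0; 0 -7 0 0 0 0 0; 0 0 0 0 0 0 0; 0 0 0 0 0 0 0'
python3 - <<'E'
from h import *
plan([.54,.372,.22])
c=bot.camera("wrist"); cv2.imwrite("pics/w10.png",c["color"])
for k,z in dict(penguin_red=0,beak_red=.08,truck=0).items():
    print(k,[(np.round(d["point"],1).tolist(),round(d["conf"],2),onz(c,*d["point"],z).round(4)[:2].tolist()) for d in bot.spot_point(k,"wrist")[:2]])
E
```

```text
clock: 23.25
eef_pos: [0.5402, 0.3724, 0.2195]
tool_rot: [0.386, 0.592, -0.592, -0.386]
ft_force: [0.2, 0.6, 0.8]
grip_width: 0.0856
at [0.5402 0.3724 0.2195] xyaw 113.8 t 23.25 w 0.0856
 turn(tool) deg [0. 0. 0.]  shift in final tool axes mm [-0.2 -0.5  0.3]  in present axes [-0.2 -0.5  0.3]
penguin_red [([279.1, 180.9], 0.94, [0.5432, 0.3719]), ([309.4, 102.7], 0.76, [0.4512, 0.3671])]
beak_red [([282.4, 230.4], 0.94, [0.5703, 0.3878]), ([290.7, 97.2], 0.79, [0.4586, 0.3457])]
truck [([270.6, 281.7], 0.88, [0.6677, 0.4149])]
```

View pics/w10.png

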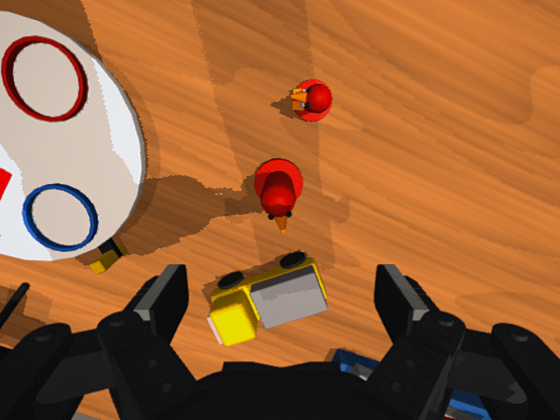

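The wrist view shows the big red penguin's base at (278,183) with the beak at (283,231), between the open jaws. The small one is at (315,100) and the truck's near edge at (290,260).

```bash
python3 - <<'E'
from fitw import *
c=bot.camera("wrist"); hsv=cv2.cvtColor(c["color"],cv2.COLOR_BGR2HSV)
m=(((hsv[...,0]<8)|(hsv[...,0]>172))&(hsv[...,1]>120)).astype(np.uint8)
n,l,s,ce=cv2.connectedComponentsWithStats(m)
i=l[170,270]; print(s[i])
cs,_=cv2.findContours((l==i).astype(np.uint8),cv2.RETR_EXTERNAL,cv2.CHAIN_APPROX_NONE)
k=cs[0][:,0,:]; k=k[k[:,1]<185]
P=np.array([onz(c,u,v,.008)[:2] for u,v in k])
print(circ(P,P.mean(0),.028),circ(P,P.mean(0)))
print(onz(c,292,258,.02))
plan([.543,.372,.045],np.radians(119))
E
```

```text
[ 254  158   49   59 2140]
(array([0.5448, 0.3715]), np.float64(0.00037495585279295404)) (array([0.5439, 0.3711, 0.0272]), np.float64(0.0002331195601058128))
[0.6178 0.4218 0.02  ]
at [0.5401 0.3725 0.2194] xyaw 113.9 t 23.5 w 0.0854
 turn(tool) deg [ 0.   -5.13 -0.  ]  shift in final tool axes mm [ -1.8 174.4  -2.3]  in present axes [ -1.6 174.4  -2.4]
```

```bash
python3 -m inch '0 -7 0 -2 30 -2 0; 0 0 0 0 40 0 0; 0 0 0 0 40 0 0; 0 0 0 0 40 0 0; 0 0 0 0 24 0 0; 0 0 0 0 0 0 0; 0 0 0 0 0 0 1; 0 0 0 0 0 0 1; 0 0 0 0 0 0 1; 0 0 0 0 0 0 1; 0 0 0 0 0 0 1; 0 0 0 0 0 0 1'
python3 -m inch '0 0 0 0 -20 0 1; 0 0 0 0 -40 0 1; 0 0 0 0 -40 0 1; 0 0 0 0 -40 0 1; 0 0 0 0 -10 0 1; 0 0 0 0 0 0 1; 0 0 0 0 0 0 1'
python3 - <<'E'
from h import *
plan([.5333,.1354,.20]);plan([.5333,.1354,.20],np.radians(79))
c=bot.camera("wrist"); cv2.imwrite("pics/w11.png",c["color"])
E
```

```text
clock: 25.0
eef_pos: [0.5438, 0.3718, 0.0471]
tool_rot: [0.349, 0.616, -0.614, -0.348]
ft_force: [0.4, -1.2, 6.6]
grip_width: 0.0321
clock: 25.88
eef_pos: [0.5416, 0.3708, 0.1926]
tool_rot: [-0.348, -0.614, 0.617, 0.349]
ft_force: [0.3, 0.9, -1.9]
grip_width: 0.032
at [0.5416 0.3708 0.1926] xyaw 120.9 t 25.88 w 0.032
 turn(tool) deg [0. 0. 0.]  shift in final tool axes mm [-197.7   -6.8  128.1]  in present axes [-197.7   -6.8  128.1]
at [0.5416 0.3708 0.1926] xyaw 120.9 t 25.88 w 0.032
 turn(tool) deg [-0.25 41.9  -0.11]  shift in final tool axes mm [-232.7   -7.4  -36.8]  in present axes [-197.7   -6.8  128.1]
```

View pics/w11.png

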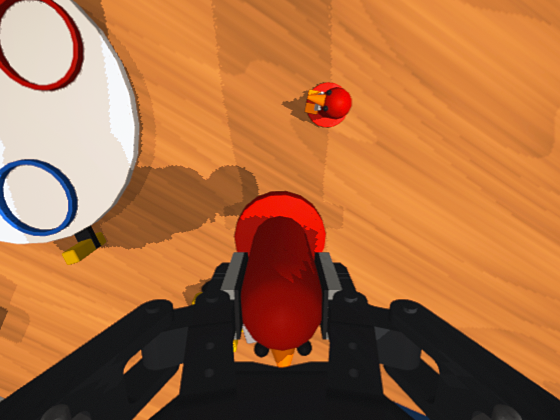

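The penguin is held with its base at (280,235) and the beak centred below at (281,355). Next I'll measure its offset in the hand.

```bash
cat > held.py <<'E'
from fitw import *
import sys
col=sys.argv[1]; h=float(sys.argv[2])  # TCP height above underside
c=bot.camera("wrist"); hsv=cv2.cvtColor(c["color"],cv2.COLOR_BGR2HSV); H=hsv[...,0]
m=(dict(red=(H<8)|(H>172),green=(H>45)&(H<85))[col]&(hsv[...,1]>110)).astype(np.uint8)
n,l,s,ce=cv2.connectedComponentsWithStats(m)
i=l[215,281] or l[205,281]; print(s[i])
cs,_=cv2.findContours((l==i).astype(np.uint8),cv2.RETR_EXTERNAL,cv2.CHAIN_APPROX_NONE)
k=cs[0][:,0,:]; k=k[k[:,1]<s[i,1]+40]
p,r,o=state(); z=p[2]-h+.010
P=np.array([onz(c,u,v,z)[:2] for u,v in k])
for x,e in (circ(P,P.mean(0),.028),circ(P,P.mean(0))):
    d=r.inv().apply([x[0]-p[0],x[1]-p[1],0]); print(x,e,"offset in tool mm",(d*1000).round(1))
E
python3 held.py red .0465
```

```text
[  234   191    92   160 11604]
[0.5411 0.37  ] 0.00047929365152815824 offset in tool mm [-0.4  0.   1. ]
[0.5395 0.369  0.0264] 0.00017249691237104792 offset in tool mm [-0.4  0.   2.9]
```

```bash
python3 -m inch '0 0 0 -40 0 26 1; 0 0 0 -50 -2 34 1; 0 0 0 -50 -2 34 1; 0 0 0 -56 -2 34 1; 0 8 0 0 0 0 1; 0 9 0 0 0 0 1; 0 9 0 0 0 0 1; 0 9 0 0 0 0 1; 0 7 0 0 0 0 1; 0 0 0 0 0 0 1; 0 0 0 0 0 0 1'
python3 - <<'E'
from h import *
plan([.5345,.1362,.12])
c=bot.camera("wrist"); cv2.imwrite("pics/w12.png",c["color"])
E
python3 held.py red .0465
```

```text
clock: 27.35
eef_pos: [0.5332, 0.1406, 0.2007]
tool_rot: [-0.545, -0.449, 0.45, 0.546]
ft_force: [0.3, -0.3, -0.9]
grip_width: 0.0322
at [0.5332 0.1406 0.2007] xyaw 79.0 t 27.35 w 0.0322
 turn(tool) deg [0. 0. 0.]  shift in final tool axes mm [-4.  80.7 -2.2]  in present axes [-4.  80.7 -2.2]
[  234   158    92   206 12246]
[0.5139 0.1428] 0.0013005684655400945 offset in tool mm [-1.6  0.  19.6]
[-1074.5326   204.1006  1094.2003] 0.006172188630671371 offset in tool mm [  -5617.5     540.7 1094227.9]
```

View pics/w12.png

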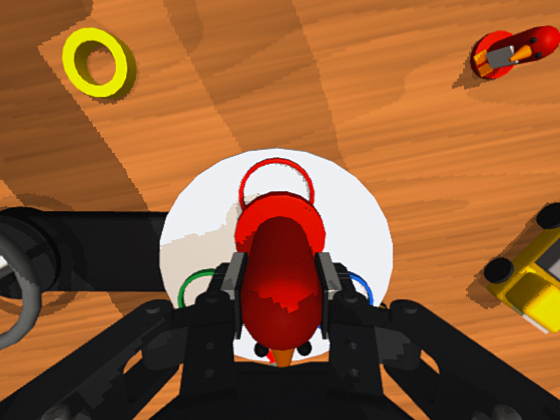

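```bash
python3 -m inch '0 0 0 -4 25 -2 1; 0 0 0 0 35 0 1; 0 0 0 0 26 0 1; 0 0 0 0 0 0 1; 0 0 0 0 0 0 1'
python3 - <<'E'
from h import *
plan([.5345,.1362,.0955])
a=bot.camera("wrist")["color"][130:330,180:380]
b=bot.camera("side")["color"][180:320,200:320];d=bot.camera("scene")["color"][110:250,260:380]
cv2.imwrite("pics/m13.png",np.hstack([cv2.resize(x,(266,300),interpolation=cv2.INTER_CUBIC) for x in (a,b,d)]))
E
```

```text
clock: 28.08
eef_pos: [0.5355, 0.1365, 0.1163]
tool_rot: [0.546, 0.45, -0.449, -0.546]
ft_force: [0.4, -0.2, -1.3]
grip_width: 0.0324
at [0.5355 0.1365 0.1163] xyaw 78.9 t 28.07 w 0.0324
 turn(tool) deg [0. 0. 0.]  shift in final tool axes mm [-0.5 20.8  1. ]  in present axes [-0.5 20.8  1. ]
```

View pics/m13.png

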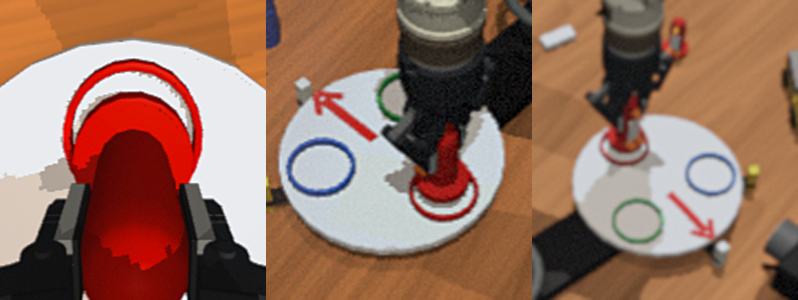

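The base is laterally centred over the red ring in all three views. I'll lower it gently and check the force.

```bash
python3 -m inch '0 0 0 -0.5 8 1 1; 0 0 0 0 7 0 1; 0 0 0 0 3 0 1; 0 0 0 0 0 0 1; 0 0 0 0 0 0 1'
python3 - <<'E'
from h import *
plan([.5345,.1362,.0945])
a=bot.camera("wrist")["color"][130:330,180:380]
b=bot.camera("side")["color"][180:320,200:320];d=bot.camera("scene")["color"][110:250,260:380]
cv2.imwrite("pics/m14.png",np.hstack([cv2.resize(x,(266,300),interpolation=cv2.INTER_CUBIC) for x in (a,b,d)]))
E
```

```text
clock: 28.85
eef_pos: [0.5338, 0.136, 0.0973]
tool_rot: [0.546, 0.449, -0.449, -0.546]
ft_force: [0.1, 0.4, -2.1]
grip_width: 0.032
at [0.5338 0.136  0.0973] xyaw 78.9 t 28.85 w 0.032
 turn(tool) deg [0. 0. 0.]  shift in final tool axes mm [ 0.3  2.8 -0.6]  in present axes [ 0.3  2.8 -0.6]
```

View pics/m14.png

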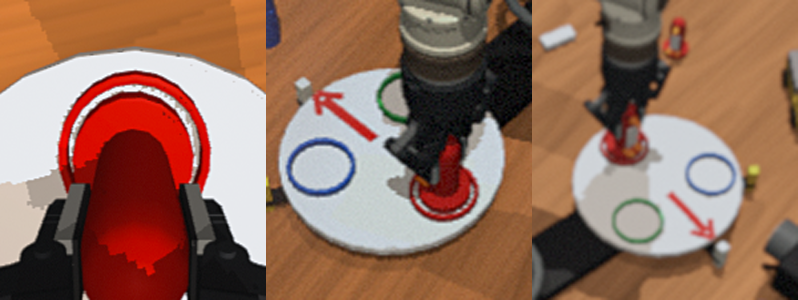

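The base is inside the ring all round, about 3 mm above the floor. I'll lower the rest and release.

```bash
python3 -m inch '0 0 0 0 1.5 0 1; 0 0 0 0 1 0 1; 0 0 0 0 0 0 1; 0 0 0 0 0 0 0.7; 0 0 0 0 0 0 0.3; 0 0 0 0 0 0 0; 0 0 0 0 0 0 0;0 0 0 0 0 0 0'
python3 -m inch '0 0 0 0 -15 0 0; 0 0 0 0 -35 0 0; 0 0 0 0 -40 0 0; 0 0 0 0 -35 0 0; 0 0 0 0 0 0 0; 0 0 0 0 0 0 0'
python3 - <<'E'
from h import *
a=bot.camera("wrist")["color"];cv2.imwrite("pics/w15.png",a)
b=bot.camera("side")["color"][180:320,200:320];d=bot.camera("scene")["color"][110:250,260:380]
cv2.imwrite("pics/m15.png",np.hstack([cv2.resize(x,(390,450),interpolation=cv2.INTER_CUBIC) for x in (b,d)]))
plan([.42,-.20,.25])
E
```

```text
clock: 30.0
eef_pos: [0.5337, 0.136, 0.0947]
tool_rot: [-0.546, -0.449, 0.449, 0.546]
ft_force: [0.4, -0.1, -0.2]
grip_width: 0.0856
clock: 30.75
eef_pos: [0.5335, 0.136, 0.22]
tool_rot: [0.546, 0.449, -0.449, -0.546]
ft_force: [-0.2, 0.1, -0.4]
grip_width: 0.0854
at [0.5328 0.1358 0.2185] xyaw 78.9 t 30.9 w 0.0854
 turn(tool) deg [0. 0. 0.]  shift in final tool axes mm [-351.3  -31.    46.2]  in present axes [-351.3  -31.    46.2]
```

View pics/w15.png

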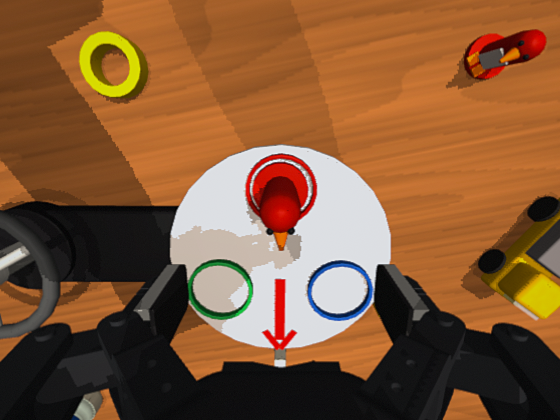

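View pics/m15.png

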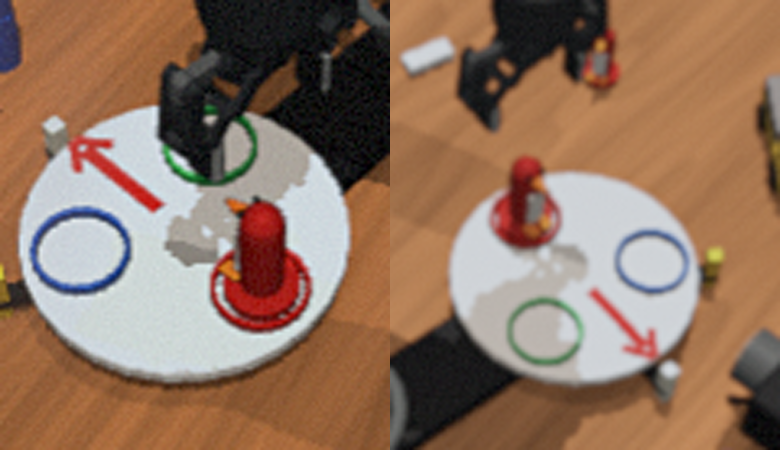

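The red penguin stands in its ring at (281,190) with its beak along the arrow. Next is the green one.

```bash
python3 - <<'E'
from h import *
plan([.535,-.372,.22])
E
```

```text
at [0.5328 0.1358 0.2185] xyaw 78.9 t 30.9 w 0.0854
 turn(tool) deg [0. 0. 0.]  shift in final tool axes mm [-497.9   -1.1  -99.9]  in present axes [-497.9   -1.1  -99.9]
```

```bash
python3 -m inch '0 0 0 -30 0 -6 0; 0 0 0 -50 0 -10 0; 0 0 0 -50 0 -10 0; 0 0 0 -50 0 -10 0; 0 0 0 -50 0 -10 0; 0 0 0 -50 0 -10 0; 0 0 0 -50 0 -10 0; 0 0 0 -50 0 -10 0; 0 0 0 -50 0 -10 0; 0 0 0 -50 0 -10 0; 0 0 0 -18 -2 -4 0; 0 -8 0 0 0 0 0'
python3 -m inch '0 -8 0 0 0 0 0; 0 0 0 0 0 0 0; 0 0 0 0 0 0 0'
python3 - <<'E'
from h import *
plan([.535,-.372,.22])
c=bot.camera("wrist"); cv2.imwrite("pics/w16.png",c["color"])
for k,z in dict(penguin_green=0,beak_green=.08).items():
    print(k,[(np.round(d["point"],1).tolist(),round(d["conf"],2),onz(c,*d["point"],z).round(4)[:2].tolist()) for d in bot.spot_point(k,"wrist")[:2]])
E
```

```text
clock: 32.4
eef_pos: [0.5349, -0.3738, 0.2197]
tool_rot: [-0.512, -0.486, 0.487, 0.514]
ft_force: [-0.8, 0.2, -0.5]
grip_width: 0.0857
clock: 32.78
eef_pos: [0.5357, -0.3717, 0.221]
tool_rot: [-0.478, -0.52, 0.521, 0.479]
ft_force: [0.2, 0.2, -0.8]
grip_width: 0.0852
at [ 0.5357 -0.3717  0.221 ] xyaw 94.8 t 32.77 w 0.0852
 turn(tool) deg [0. 0. 0.]  shift in final tool axes mm [-0.3  1.   0.8]  in present axes [-0.3  1.   0.8]
penguin_green [([272.5, 181.7], 0.7, [0.5399, -0.3801])]
beak_green [([286.7, 228.6], 0.58, [0.5673, -0.3624])]
```

View pics/w16.png

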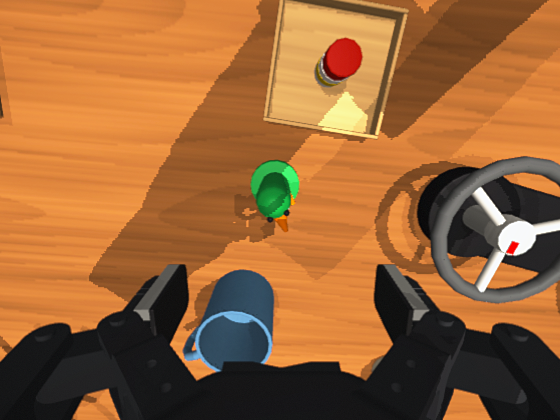

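The green base is at (275,184) with the beak tip at (285,231), and the mug is at (235,320), well clear. Fitting the base now.

```bash
python3 - <<'E'
from fitw import *
c=bot.camera("wrist"); hsv=cv2.cvtColor(c["color"],cv2.COLOR_BGR2HSV)
m=((hsv[...,0]>45)&(hsv[...,0]<85)&(hsv[...,1]>110)).astype(np.uint8)
n,l,s,ce=cv2.connectedComponentsWithStats(m)
i=1+np.argmax(s[1:,4]); print(s[i])
cs,_=cv2.findContours((l==i).astype(np.uint8),cv2.RETR_EXTERNAL,cv2.CHAIN_APPROX_NONE)
k=cs[0][:,0,:]; k=k[k[:,1]<188]
P=np.array([onz(c,u,v,.008)[:2] for u,v in k])
x=circ(P,P.mean(0),.028)[0]; print(x,circ(P,P.mean(0)))
b=onz(c,285,231,.08)[:2]; print("beak",b,np.degrees(np.arctan2(*(b-x)[::-1])),np.hypot(*(b-x)))
plan([x[0]-.001,x[1],.045],np.radians(110))
E
```

```text
[ 251  160   48   58 2069]
[ 0.5419 -0.3774] (array([ 0.5406, -0.3776,  0.0269]), np.float64(0.00021243285744516546))
beak [ 0.5704 -0.3638] 25.508993873433226 0.03154262276714903
at [ 0.5359 -0.3718  0.2217] xyaw 94.9 t 32.98 w 0.0854
 turn(tool) deg [ -0.01 -15.13   0.  ]  shift in final tool axes mm [ -7.  176.7  -2.7]  in present axes [ -6.1 176.7  -4.5]
```

```bash
python3 -m inch '0 -10 0 0 0 0 0; 0 -10 0 0 0 0 0; 0 0 0 -7 30 -2 0; 0 0 0 0 40 0 0; 0 0 0 0 40 0 0; 0 0 0 0 40 0 0; 0 0 0 0 26 0 0; 0 0 0 0 0 0 0; 0 0 0 0 0 0 1; 0 0 0 0 0 0 1; 0 0 0 0 0 0 1; 0 0 0 0 0 0 1'
python3 -m inch '0 0 0 0 0 0 1; 0 0 0 0 0 0 1'
python3 -m inch '0 0 0 0 -20 0 1; 0 0 0 0 -40 0 1; 0 0 0 0 -40 0 1; 0 0 0 0 -45 0 1; 0 0 0 0 -10 0 1; 0 0 0 0 0 0 1; 0 0 0 0 0 0 1'
python3 - <<'E'
from h import *
plan([.6324,.0488,.20]);plan([.6324,.0488,.20],np.radians(79))
c=bot.camera("wrist"); cv2.imwrite("pics/w17.png",c["color"])
E
python3 held.py green .0465
```

```text
clock: 34.48
eef_pos: [0.5416, -0.3778, 0.0476]
tool_rot: [0.381, 0.596, -0.596, -0.379]
ft_force: [-0.8, 1.6, 6.5]
grip_width: 0.0318
clock: 34.72
eef_pos: [0.5416, -0.3778, 0.0476]
tool_rot: [0.381, 0.596, -0.596, -0.379]
ft_force: [-1.4, 0.9, 5.2]
grip_width: 0.0323
clock: 35.6
eef_pos: [0.5396, -0.3767, 0.1981]
tool_rot: [0.379, 0.596, -0.596, -0.382]
ft_force: [0.4, -0.3, -2.1]
grip_width: 0.0319
at [ 0.5396 -0.3767  0.1981] xyaw 114.9 t 35.6 w 0.0319
 turn(tool) deg [0. 0. 0.]  shift in final tool axes mm [ 346.9   -1.2 -263.3]  in present axes [ 346.9   -1.2 -263.3]
at [ 0.5396 -0.3767  0.1981] xyaw 114.9 t 35.6 w 0.0319
 turn(tool) deg [-0.2  35.9   0.18]  shift in final tool axes mm [435.4  -1.9  -9.9]  in present axes [ 346.9   -1.2 -263.3]
[  236   190    91   158 11368]
[ 0.5381 -0.3764] 0.00046335113849558206 offset in tool mm [1.  0.  1.3]
[ 0.5362 -0.3773  0.0262] 0.00016671404848456542 offset in tool mm [1.  0.  3.5]
```

View pics/w17.png

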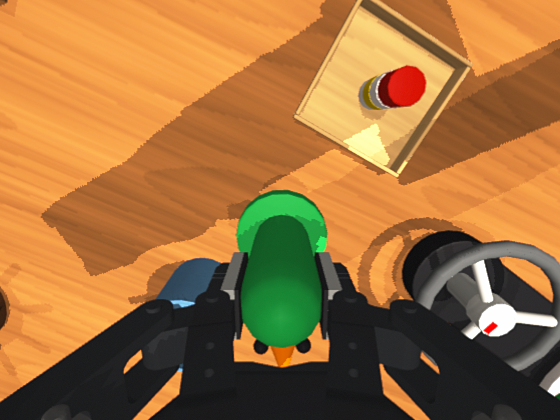

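```bash
python3 -m inch '0 9 0 0 0 0 1; 0 9 0 0 0 0 1; 0 9 0 0 0 0 1; 0 9 0 0 0 0 1; 0 0 0 30 -2 0 1; 0 0 0 50 -2 -1 1; 0 0 0 55 -2 -2 1; 0 0 0 60 0 -2 1; 0 0 0 60 0 -2 1; 0 0 0 60 0 -2 1; 0 0 0 55 0 -2 1; 0 0 0 40 0 0 1'
python3 -m inch '0 0 0 20 0 0 1; 0 0 0 5 0 0 1; 0 0 0 0 0 0 1; 0 0 0 0 0 0 1'
python3 - <<'E'
from h import *
plan([.634,.0484,.117])
c=bot.camera("wrist"); cv2.imwrite("pics/w18.png",c["color"])
E
```

```text
clock: 37.2
eef_pos: [0.6301, 0.0255, 0.2053]
tool_rot: [-0.545, -0.449, 0.45, 0.546]
ft_force: [0.8, 0.1, -2.2]
grip_width: 0.0321
clock: 37.7
eef_pos: [0.6351, 0.0456, 0.2068]
tool_rot: [0.547, 0.449, -0.449, -0.546]
ft_force: [-0.2, -1.5, -1.6]
grip_width: 0.0321
at [0.6351 0.0456 0.2068] xyaw 78.8 t 37.7 w 0.0321
 turn(tool) deg [0. 0. 0.]  shift in final tool axes mm [ 2.6 89.8  1.6]  in present axes [ 2.6 89.8  1.6]
```

View pics/w18.png

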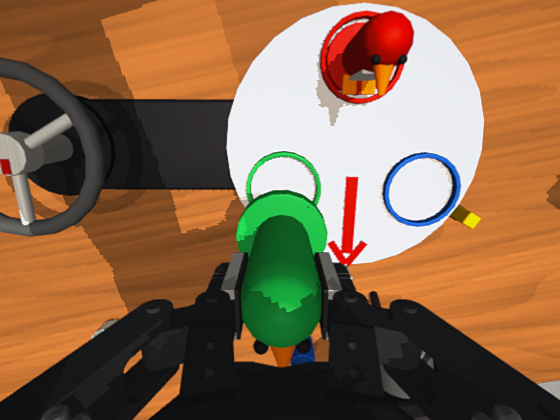

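```bash
python3 -m inch '0 0 0 2.5 25 1.5 1; 0 0 0 0 35 0 1; 0 0 0 0 29 0 1; 0 0 0 0 0 0 1; 0 0 0 0 0 0 1'
python3 - <<'E'
from h import *
plan([.634,.0484,.0955])
a=bot.camera("wrist")["color"][130:330,180:380]
b=bot.camera("side")["color"][180:320,200:320];d=bot.camera("scene")["color"][110:250,260:380]
cv2.imwrite("pics/m19.png",np.hstack([cv2.resize(x,(266,300),interpolation=cv2.INTER_CUBIC) for x in (a,b,d)]))
E
```

```text
clock: 38.38
eef_pos: [0.635, 0.0494, 0.1191]
tool_rot: [0.547, 0.45, -0.448, -0.546]
ft_force: [-0.2, 0.1, -0.9]
grip_width: 0.0322
at [0.635  0.0494 0.1191] xyaw 78.8 t 38.38 w 0.0322
 turn(tool) deg [0. 0. 0.]  shift in final tool axes mm [-1.2 23.6  0.8]  in present axes [-1.2 23.6  0.8]
```

View pics/m19.png

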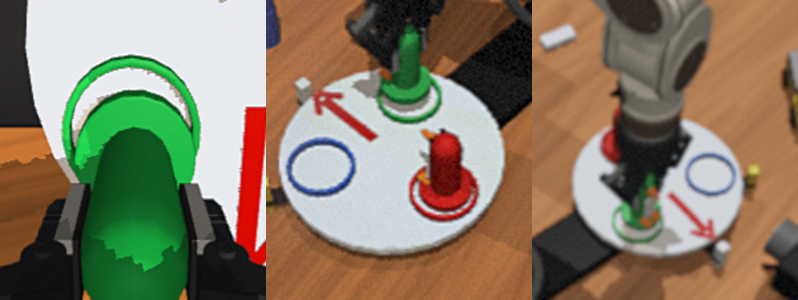

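The base sits about 1 mm to the right in the wrist view, so I'll shift it and lower.

```bash
python3 -m inch '0 0 0 -1.5 9 0.5 1; 0 0 0 0 8 0 1; 0 0 0 0 4 0 1; 0 0 0 0 0 0 1; 0 0 0 0 0 0 1'
python3 - <<'E'
from h import *
plan([.634,.0484,.0955])
a=bot.camera("wrist")["color"][130:330,180:380]
b=bot.camera("side")["color"][180:320,200:320];d=bot.camera("scene")["color"][110:250,260:380]
cv2.imwrite("pics/m20.png",np.hstack([cv2.resize(x,(266,300),interpolation=cv2.INTER_CUBIC) for x in (a,b,d)]))
E
```

```text
clock: 39.15
eef_pos: [0.6335, 0.0487, 0.0967]
tool_rot: [0.546, 0.449, -0.449, -0.546]
ft_force: [1.5, -0.6, -1.4]
grip_width: 0.0319
at [0.6335 0.0487 0.0967] xyaw 78.9 t 39.15 w 0.0319
 turn(tool) deg [0. 0. 0.]  shift in final tool axes mm [-0.2  1.2 -0.5]  in present axes [-0.2  1.2 -0.5]
```

View pics/m20.png

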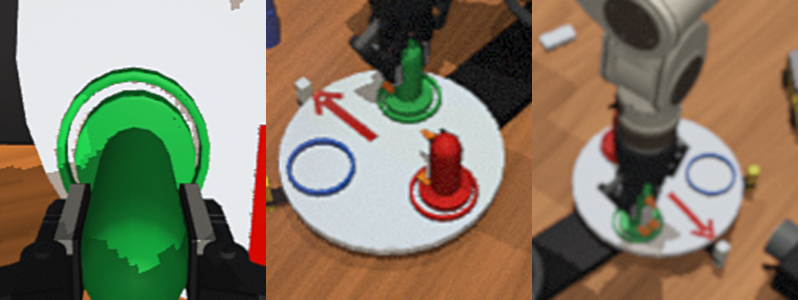

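The base is inside the green ring. I'll lower it 2 mm, release and back off.

```bash
python3 -m inch '0 0 0 0 1 0 1; 0 0 0 0 1 0 1; 0 0 0 0 0 0 1; 0 0 0 0 0 0 0.7; 0 0 0 0 0 0 0.3; 0 0 0 0 0 0 0; 0 0 0 0 0 0 0;0 0 0 0 0 0 0'
python3 -m inch '0 0 0 0 -15 0 0; 0 0 0 0 -35 0 0; 0 0 0 0 -40 0 0; 0 0 0 0 -35 0 0; 0 0 0 -20 0 30 0; 0 0 0 -20 0 30 0; 0 0 0 0 0 0 0; 0 0 0 0 0 0 0'
python3 - <<'E'
from h import *
a=bot.camera("wrist")["color"];cv2.imwrite("pics/w21.png",a)
b=bot.camera("side")["color"][180:320,200:320];d=bot.camera("scene")["color"]; cv2.imwrite("pics/s21.png",d)
cv2.imwrite("pics/m21.png",np.hstack([cv2.resize(x,(390,450),interpolation=cv2.INTER_CUBIC) for x in (b,d[110:250,260:380])]))
plan([.554,-.158,.2])
E
python3 theta.py wrist
```

```text
clock: 40.3
eef_pos: [0.6334, 0.0487, 0.0945]
tool_rot: [-0.546, -0.449, 0.449, 0.546]
ft_force: [0.0, 0.3, 0.1]
grip_width: 0.0853
clock: 41.3
eef_pos: [0.5677, 0.0211, 0.2211]
tool_rot: [0.547, 0.45, -0.448, -0.546]
ft_force: [0.6, 0.3, -0.3]
grip_width: 0.0853
at [0.5679 0.0213 0.22  ] xyaw 78.9 t 41.45 w 0.0857
 turn(tool) deg [0. 0. 0.]  shift in final tool axes mm [-178.7   20.   -20.8]  in present axes [-178.7   20.   -20.8]
wrist axis [0.6089 0.1212] 120
   own red 1167 [0.5461 0.1404] res 0.0099 arrow yaw -16.99 r 0.0656
   own green 831 [0.6483 0.0499] res 0.0109 arrow yaw -1.11 r 0.0815
   own blue 1130 [0.6591 0.1792] res 0.0018 arrow yaw -10.9 r 0.0768
   fix red 1167 [0.5461 0.1404] res 0.0099 arrow yaw -17.87 r 0.0648
   fix green 831 [0.6483 0.0499] res 0.0109 arrow yaw -0.2 r 0.0814
   fix blue 1130 [0.6591 0.1792] res 0.0018 arrow yaw -11.16 r 0.078
```

View pics/w21.png

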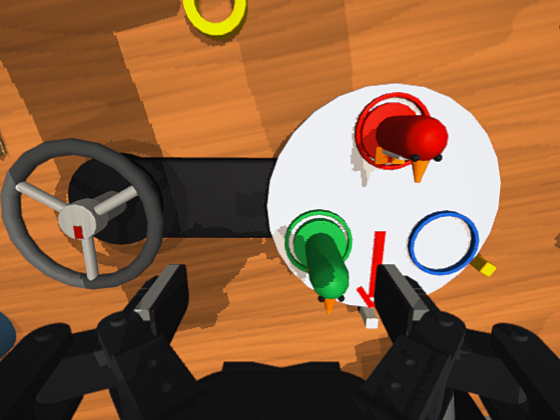

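View pics/m21.png

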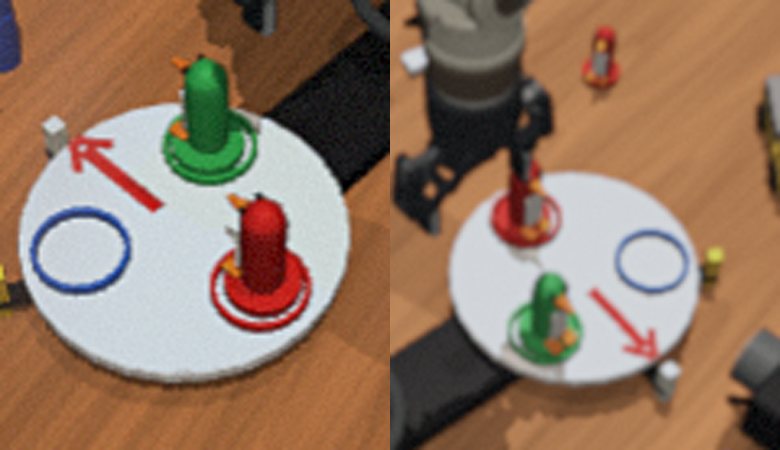

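View pics/s21.png

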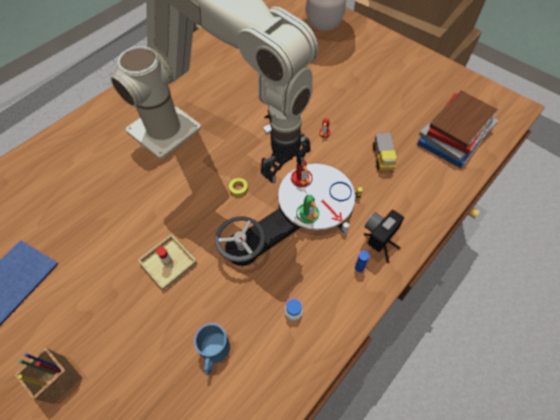

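Both penguins stand in their rings facing along the arrow (green at (318,240) and red at (395,130) in the wrist view). The arrow is still at home, the glue is in the tray, and no camera shows a blue penguin. Next is the crank: I'll start at the far end of the wrist range so one stroke covers about 243°.

```bash
python3 -m inch '0 0 0 -30 0 -3 0; 0 0 0 -50 5 -6 0; 0 0 0 -50 5 -6 0; 0 0 0 -48 10 -6 0; 0 8 0 0 0 0 0.2; 0 10 0 0 0 0 0.4; 0 10 0 0 0 0 0.4; 0 10 0 0 0 0 0.4; 0 10 0 0 0 0 0.4; 0 10 0 0 0 0 0.4; 0 10 0 0 0 0 0.4; 0 10 0 0 0 0 0.4'
python3 -m inch '0 10 0 0 0 0 0.4; 0 10 0 0 0 0 0.4; 0 10 0 0 0 0 0.4; 0 10 0 0 0 0 0.4; 0 10 0 0 0 0 0.4; 0 10 0 0 0 0 0.4; 0 10 0 0 0 0 0.4; 0 10 0 0 0 0 0.4; 0 10 0 0 0 0 0.4; 0 4 0 0 0 0 0.4; 0 0 0 0 0 0 0.4; 0 0 0 0 0 0 0.4'
python3 - <<'E'
from h import *
plan([.554,-.158,.09]); print(bot.get_obs()["joint_pos"].round(2))
c=bot.camera("wrist"); cv2.imwrite("pics/w22.png",c["color"]); print(proj(c,(.554,-.158,.099)))
E
```

```text
clock: 43.0
eef_pos: [0.5538, -0.1576, 0.1994]
tool_rot: [-0.707, -0.004, 0.004, 0.707]
ft_force: [0.9, 0.8, -0.2]
grip_width: 0.0514
clock: 44.5
eef_pos: [0.5535, -0.1577, 0.1995]
tool_rot: [-0.487, 0.513, -0.513, 0.487]
ft_force: [0.4, -0.6, 0.5]
grip_width: 0.0511
at [ 0.5535 -0.1577  0.1995] xyaw -93.0 t 44.5 w 0.0511
 turn(tool) deg [0. 0. 0.]  shift in final tool axes mm [  0.3 109.5   0.6]  in present axes [  0.3 109.5   0.6]
[-0.28  0.41  0.15  1.32 -0.    2.92]
[282.33332516 210.26971973]
```

View pics/w22.png

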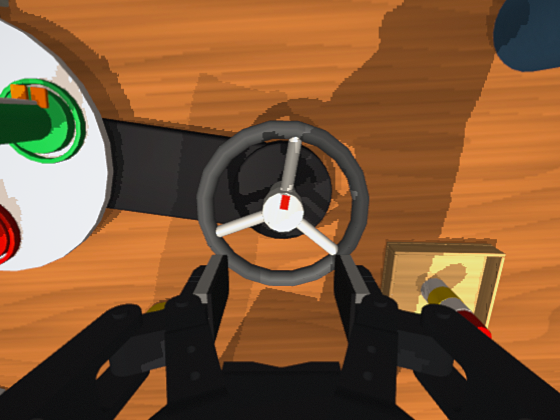

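The hub is at (283,212), as predicted. Descending and gripping it.

```bash
python3 -m inch '0 0 0 0 25 0 0.4; 0 0 0 0 35 0 0.4; 0 0 0 0 30 0 0.4; 0 0 0 0 14 0 0.4; 0 0 0 0 5 0 0.4; 0 0 0 0 0 0 0.4; 0 0 0 0 0 0 1; 0 0 0 0 0 0 1; 0 0 0 0 0 0 1; 0 0 0 0 0 0 1; 0 0 0 0 0 0 1'
python3 -m inch '0 -3 0 0 0 0 1; 0 -5 0 0 0 0 1; 0 -7 0 0 0 0 1; 0 -7 0 0 0 0 1; 0 -7 0 0 0 0 1; 0 -7 0 0 0 0 1; 0 -4 0 0 0 0 1; 0 0 0 0 0 0 1'
python3 - <<'E'
from h import *
plan([.554,-.158,.09]); print(bot.get_obs()["ft_force"])
c=bot.camera("wrist"); cv2.imwrite("pics/w23.png",c["color"])
E
```

```text
clock: 45.92
eef_pos: [0.5542, -0.1589, 0.0927]
tool_rot: [0.486, -0.512, 0.515, -0.486]
ft_force: [-1.0, -3.1, 5.2]
grip_width: 0.0305
clock: 46.92
eef_pos: [0.5536, -0.157, 0.0926]
tool_rot: [-0.632, 0.315, -0.316, 0.633]
ft_force: [-4.2, 2.4, 8.3]
grip_width: 0.0307
at [ 0.5536 -0.157   0.0926] xyaw -53.0 t 46.92 w 0.0307
 turn(tool) deg [0. 0. 0.]  shift in final tool axes mm [ 1.   2.6 -0.3]  in present axes [ 1.   2.6 -0.3]
[-4.17602961  2.35080134  8.26128825]
```

View pics/w23.png

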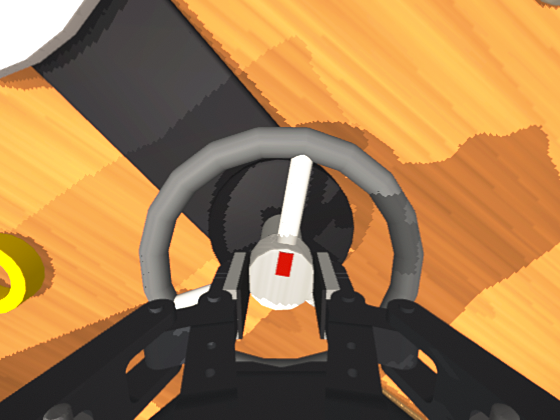

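The red tick on the hub keeps its orientation in the frame, so there's no slip. Continuing.

```bash
python3 -m inch '0 -4 0 0 0 0 1; 0 -7 0 0 0 0 1; 0 -8 0 0 0 0 1; 0 -8 0 0 0 0 1; 0 -8 0 0 0 0 1; 0 -8 0 0 0 0 1; 0 -8 0 0 0 0 1; 0 -8 0 0 0 0 1; 0 -8 0 0 0 0 1; 0 -8 0 0 0 0 1; 0 -8 0 0 0 0 1; 0 -8 0 0 0 0 1'
python3 -m inch '0 -8 0 0 0 0 1; 0 -8 0 0 0 0 1; 0 -8 0 0 0 0 1; 0 -8 0 0 0 0 1; 0 -8 0 0 0 0 1; 0 -8 0 0 0 0 1; 0 -8 0 0 0 0 1; 0 -7 0 0 0 0 1; 0 -4 0 0 0 0 1; 0 0 0 0 0 0 1'
python3 - <<'E'
from h import *
plan([.554,-.158,.09]); print(bot.get_obs()["ft_force"])
c=bot.camera("wrist"); cv2.imwrite("pics/w24.png",c["color"])
b=bot.camera("side")["color"][180:320,190:320];d=bot.camera("scene")["color"]
cv2.imwrite("pics/m24.png",np.hstack([cv2.resize(x,(390,450),interpolation=cv2.INTER_CUBIC) for x in (b,d[110:250,260:380])]))
E
```

```text
clock: 48.48
eef_pos: [0.5493, -0.1564, 0.0925]
tool_rot: [-0.667, -0.229, 0.233, 0.67]
ft_force: [-14.2, 2.1, 16.5]
grip_width: 0.0305
clock: 49.72
eef_pos: [0.5483, -0.1595, 0.0925]
tool_rot: [-0.43, -0.557, 0.563, 0.433]
ft_force: [-15.4, -4.7, 16.2]
grip_width: 0.0305
at [ 0.5483 -0.1595  0.0925] xyaw 104.8 t 49.73 w 0.0305
 turn(tool) deg [0. 0. 0.]  shift in final tool axes mm [-0.   2.5 -6. ]  in present axes [-0.   2.5 -6. ]
[-15.42402288  -4.74500557  16.18639741]
```

View pics/w24.png

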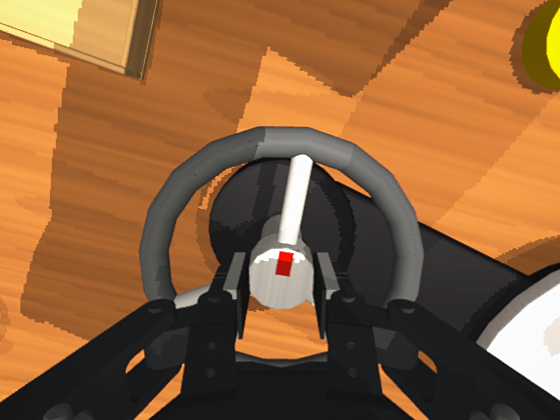

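View pics/m24.png

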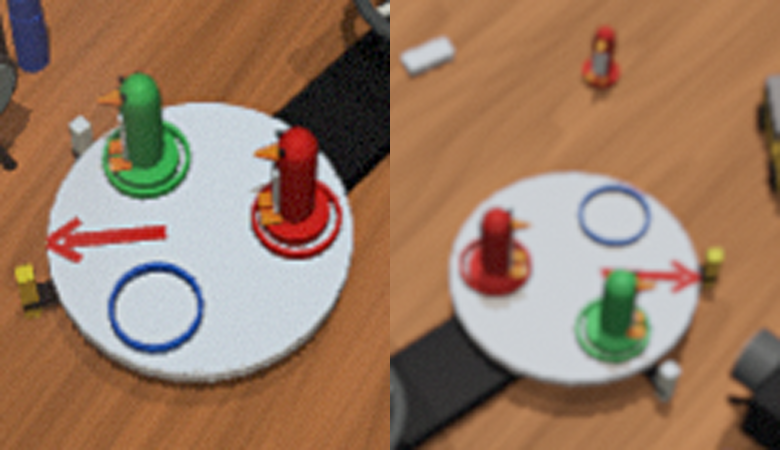

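The plate is at roughly +48° with the penguins riding upright. There's some side strain (about 23 N), so I'll open and re-grip to relax it, then finish the turn.

```bash
python3 -m inch '0 0 0 0 0 0 0.5; 0 0 0 0 0 0 0.4; 0 0 0 0 0 0 0.4; 0 0 0 0 0 0 0.4; 0 0 0 0 0 0 1; 0 0 0 0 0 0 1; 0 0 0 0 0 0 1; 0 0 0 0 0 0 1; 0 0 0 0 0 0 1'
python3 -m inch '0 -3 0 0 0 0 1; 0 -6 0 0 0 0 1; 0 -7 0 0 0 0 1; 0 -7 0 0 0 0 1; 0 -7 0 0 0 0 1; 0 -6 0 0 0 0 1; 0 -4 0 0 0 0 1; 0 -2 0 0 0 0 1; 0 0 0 0 0 0 1; 0 0 0 0 0 0 1'
python3 theta.py side scene; python3 - <<'E'
from h import *
plan([.554,-.158,.09]); print(bot.get_obs()["ft_force"])
b=bot.camera("side")["color"][180:320,190:320];d=bot.camera("scene")["color"]
cv2.imwrite("pics/m25.png",np.hstack([cv2.resize(x,(390,450),interpolation=cv2.INTER_CUBIC) for x in (b,d[110:250,260:380])]))
E
```

```text
clock: 51.0
eef_pos: [0.5541, -0.158, 0.0923]
tool_rot: [0.432, 0.561, -0.56, -0.43]
ft_force: [-1.1, -0.7, 7.1]
grip_width: 0.0308
clock: 52.25
eef_pos: [0.5528, -0.1563, 0.0923]
tool_rot: [0.201, 0.679, -0.677, -0.201]
ft_force: [-4.3, 4.4, 10.7]
grip_width: 0.0306
side axis [0.6079 0.1198] 134
   own red 148 [0.5771 0.0572] res 0.0101 arrow yaw 63.78 r 0.0698
   own green 127 [0.6987 0.1071] res 0.0088 arrow yaw 52.04 r 0.0917
   own blue 196 [0.5853 0.1909] res 0.0015 arrow yaw 47.61 r 0.0747
   fix red 148 [0.5771 0.0572] res 0.0101 arrow yaw 64.11 r 0.0703
   fix green 127 [0.6987 0.1071] res 0.0088 arrow yaw 51.61 r 0.0919
   fix blue 196 [0.5853 0.1909] res 0.0015 arrow yaw 47.7 r 0.0739
scene axis [0.6068 0.1194] 174
   own red 86 [0.5617 0.0828] res 0.0099 arrow yaw 39.1 r 0.0581
   own green 73 [0.6898 0.1272] res 0.0095 arrow yaw 65.34 r 0.0834
   fix red 86 [0.5617 0.0828] res 0.0099 arrow yaw 39.31 r 0.0596
   fix green 73 [0.6898 0.1272] res 0.0095 arrow yaw 64.64 r 0.0823
at [ 0.5528 -0.1563  0.0923] xyaw 147.0 t 52.35 w 0.0306
 turn(tool) deg [0. 0. 0.]  shift in final tool axes mm [-1.9  2.3  0.8]  in present axes [-1.9  2.3  0.8]
[-4.00807417  4.24546095 10.68286133]
```

View pics/m25.png

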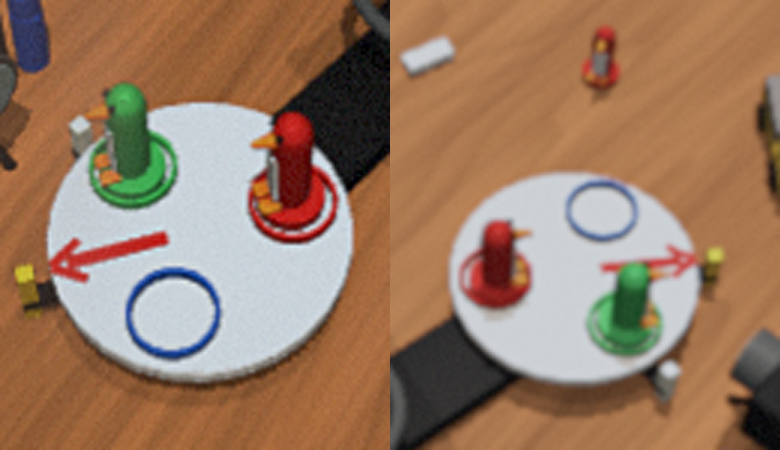

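The wheel has turned 240° in all. I'll add 3° for the slight shortfall measured at home, then release and inspect from above.

```bash
python3 -m inch '0 -3 0 0 0 0 1; 0 0 0 0 0 0 1; 0 0 0 0 0 0 1; 0 0 0 0 0 0 0.5; 0 0 0 0 0 0 0.4;0 0 0 0 0 0 0.4; 0 0 0 0 -20 0 0.4; 0 0 0 0 -40 0 0.4; 0 0 0 0 -40 0 0.2; 0 0 0 0 -40 0 0; 0 0 0 0 0 0 0'
python3 -m inch '0 10 0 0 0 0 0; 0 10 0 0 0 0 0; 0 10 0 0 0 0 0; 0 10 0 0 0 0 0; 0 10 0 0 0 0 0; 0 10 0 0 0 0 0; 0 10 0 0 0 0 0; 0 0 0 0 0 0 0'
python3 - <<'E'
from h import *
plan([.54,.08,.29]); print(bot.get_obs()["ft_force"])
E
```

```text
clock: 53.82
eef_pos: [0.5555, -0.1585, 0.2347]
tool_rot: [-0.187, -0.683, 0.683, 0.181]
ft_force: [-0.3, -0.0, 0.3]
grip_width: 0.0852
clock: 54.82
eef_pos: [0.5527, -0.1576, 0.2294]
tool_rot: [-0.541, -0.454, 0.455, 0.542]
ft_force: [0.6, 0.2, -0.3]
grip_width: 0.0855
at [ 0.5527 -0.1576  0.2294] xyaw 80.0 t 54.83 w 0.0855
 turn(tool) deg [0. 0. 0.]  shift in final tool axes mm [231.9 -60.4  53.9]  in present axes [231.9 -60.4  53.9]
[ 0.55472672  0.15767976 -0.34553466]
```

```bash
python3 -m inch '0 0 0 30 -20 10 0; 0 0 0 50 -40 11 0; 0 0 0 50 0 11 0; 0 0 0 50 0 11 0; 0 0 0 52 0 11 0; 0 0 0 0 0 0 0; 0 0 0 0 0 0 0; 0 0 0 0 0 0 0'
python3 theta.py wrist side; python3 - <<'E'
from h import *
plan([.54,.08,.29])
c=bot.camera("wrist"); cv2.imwrite("pics/w26.png",c["color"])
A=np.array([.6087,.1214])
for k,z in dict(arrow_tip=.048,home_mark=.052,shot_mark=.052).items():
    for d in bot.spot_point(k,"wrist")[:1]:
        p=onz(c,*d["point"],z)[:2]-A; print(k,np.round(d["point"],1),round(d["conf"],2),np.degrees(np.arctan2(p[1],p[0])).round(1),np.hypot(*p).round(4))
b=bot.camera("side")["color"][180:320,190:320];d=bot.camera("scene")["color"]
cv2.imwrite("pics/m26.png",np.hstack([cv2.resize(x,(390,450),interpolation=cv2.INTER_CUBIC) for x in (b,d[110:250,260:380])]))
E
```

```text
clock: 55.82
eef_pos: [0.5409, 0.077, 0.289]
tool_rot: [-0.542, -0.454, 0.454, 0.542]
ft_force: [-0.1, -0.4, 0.4]
grip_width: 0.0857
wrist axis [0.6082 0.1222] 146
   own red 534 [0.5697 0.0748] res 0.0103 arrow yaw 50.92 r 0.0611
   own green 569 [0.6858 0.1083] res 0.0104 arrow yaw 49.85 r 0.0788
   own blue 687 [0.5837 0.194 ] res 0.0013 arrow yaw 48.84 r 0.0759
   fix red 534 [0.5697 0.0748] res 0.0103 arrow yaw 50.23 r 0.0595
   fix green 569 [0.6858 0.1083] res 0.0104 arrow yaw 51.1 r 0.0789
   fix blue 687 [0.5837 0.194 ] res 0.0013 arrow yaw 48.14 r 0.0774
side axis [0.6079 0.12  ] 135
   own red 142 [0.5781 0.0569] res 0.01 arrow yaw 64.72 r 0.0697
   own green 126 [0.6985 0.1081] res 0.0089 arrow yaw 52.52 r 0.0914
   own blue 200 [0.5843 0.1904] res 0.0015 arrow yaw 48.51 r 0.0743
   fix red 142 [0.5781 0.0569] res 0.01 arrow yaw 64.95 r 0.0702
   fix green 126 [0.6985 0.1081] res 0.0089 arrow yaw 52.2 r 0.0915
   fix blue 200 [0.5843 0.1904] res 0.0015 arrow yaw 48.6 r 0.0738
at [0.5409 0.0769 0.2891] xyaw 79.8 t 55.92 w 0.0858
 turn(tool) deg [0. 0. 0.]  shift in final tool axes mm [ 2.9 -0.9  1.5]  in present axes [ 2.9 -0.9  1.5]
arrow_tip [400.1 262.6] 0.65 50.7 0.1192
home_mark [320.2 315.8] 0.65 -10.0 0.1377
shot_mark [413.  271.1] 0.85 50.3 0.1389
```

View pics/w26.png

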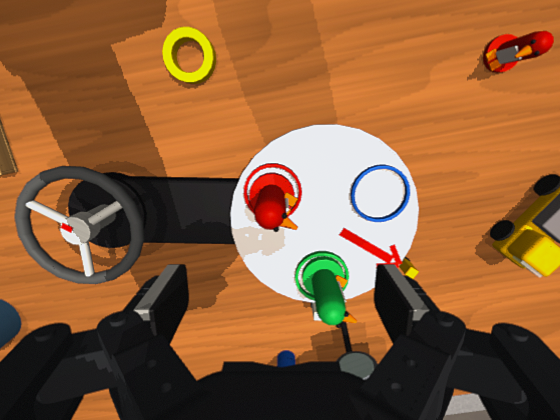

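View pics/m26.png

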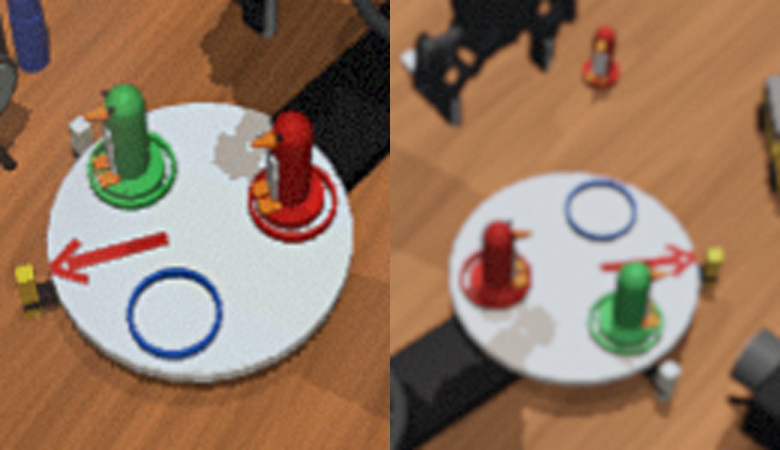

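The arrow tip is at (400,263), in line with the yellow post (411,271), with an error of about -0.5° or less. Both penguins are upright in their rings with beaks along the arrow. A last check on the glue and bystanders before handing in.

```bash
python3 - <<'E'
from h import *
d=bot.camera("scene");cv2.imwrite("pics/s27.png",d["color"])
for k in ["glue","tray","mug","tape","truck","eraser","paint_jar"]:
    print(k,[(onz(d,*x["point"],0).round(3)[:2].tolist(),round(x["conf"],2)) for x in bot.spot_point(k,"scene")[:2]])
E
```

```text
glue [([0.857, 0.03], 0.7), ([0.414, -0.325], 0.63)]
tray [([0.413, -0.325], 0.68), ([0.662, 0.407], 0.47)]
mug [([0.704, -0.41], 0.81)]
tape [([0.406, -0.022], 0.74), ([0.527, -0.144], 0.66)]
truck [([0.657, 0.418], 0.64)]
eraser []
paint_jar [([0.55, 0.08], 0.48)]
```

View pics/s27.png

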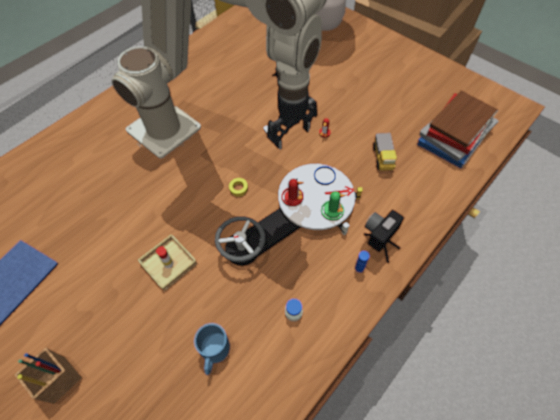

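The glue stands in the tray at (163,258), and the tape, mug, jar, truck and blue look-alike are where they started. The eraser is mostly hidden by the gripper. Handing in.

```bash
python3 -c "
from workcell import bot
print(bot.job_done(), bot.get_obs()['clock'])"
```

```text
the job is handed in; nothing more can be done
the job is handed in; nothing more can be done
```

The turntable is set for the three-quarter shot and the job is handed in after about 56 s on the robot's clock. It gave no verdict.

**What I did**
- **Glue stick:** I put it in the wooden tray, where it stands near the centre.
- **Home mark:** I turned the handwheel by gripping its hub, bringing the red arrow to the white mark. It measured about 0.9° short, inside the 2.5° limit.
- **Penguins:** I stood the larger red penguin and the green penguin in their rings, beaks along the arrow. No camera showed a blue penguin, so that ring is empty.
- **Shot mark:** I cranked the wheel another 243° to bring the arrow to the yellow mark.

**Last checks**
- **Arrow:** it read 48.8° against about 49.4° for the yellow mark, roughly 0.5° short. A rougher reading of the arrow tip alone put it 0.4° past the mark.
- **Penguins:** both were upright inside their rings with beaks along the arrow, judged by eye. My ring-centre fits for red and green stopped being reliable once the penguins stood in them, so I went by the blue ring, the marks and the pictures.
- **Other objects:** the tape, truck, mug and paint jar looked unmoved in the last picture. The eraser was mostly hidden behind the gripper there, but the arm never worked near it. In that final check the network missed the eraser and put the paint jar in the wrong place; the picture showed the jar where it started.

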